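Clear the scroll off the brush rack and snap the pigment pots onto their eyes

TASK

First lift the rolled scroll tube off the rack, where it lies across the eyes, and lay it down home in the two cradles of the scroll rest, without dropping it onto the table. Then hang up every pigment pot on the table: push its snap hook's sprung gate against the front bar of the rack eye of the same colour until the bar is inside, and leave the pot hanging upright by the crown of the hook with the gate snapped shut. Leave the brush jar, inkstone and red box where they are.

Things in the scene. Friction and masses are not known exactly. Their poses are not given: they have to be found in the camera images.
- rack: Dark wooden rack, 420 mm long, fixed. Origin on the table below the line of the five eye bars; y runs along the rack, +x points from the eyes to the beam behind (beam front 50 mm behind the eye bars, top 194 mm high, level with the eyes). At y = +-185 mm a brass V cradle stands on the eye line (prong tips 30 mm fore and aft, 222 mm high). No other part is higher.
- scroll_mid (a point): Centre of the rolled scroll's stiff cardboard tube, 44 mm diameter, 400 mm long along its own y axis, black end caps, red band, 100 to 210 g. At the start it lies in the rack's two V cradles, its centre 35 mm above the eye bars, so that no hook can get at an eye. It can be pinched across its middle from above.
- rest_mid (a point): Where the middle of the scroll tube lies when it is home in the scroll rest: a fixed wooden board (90 x 300 x 12 mm) with two brass V cradles 110 mm either side of its middle, prong tips 55 mm high. This point is 58 mm above the table; the tube lies along this point's y axis (either way round).
- red_grip (a point): Centre of the red grip block (28 mm in pot x, 16 in y, 36 high) topping the snap hook of the red pigment pot (absent in some starts); pinch it across x. Pot: red canister, 53 mm diameter, 45 high, 160 to 260 g; with hook 163 high, this point 145 above the underside. Starts upright on the table. Hook: see gate. Hung home, the eye bar's centre is on the pot's axis 32 mm below this point.
- gate_red (a joint): Sprung gate of the red pot's hook: 0 shut, to 1.3 swung in (1 to 4 N); springs shut. Hook: loop of 10 mm bar in the pot's x-z plane, 30 mm wide inside, gate on its +x side, fixed nose above. A bar entering from +x, 56 to 70 mm below the grip block's centre, swings the gate in; with it on the pot's axis, lower the hook: bar rises behind the nose to the crown, gate shuts below it.
- red_bar (a point): Middle of the front bar of the red eye on the rack: a red staple of 8 mm round bar lying level 190 mm above the table; front bar 54 mm long along this point's y axis, two prongs lead from its ends (+x) 50 mm back to the beam, where a red plate marks it. Eyes are 70 mm apart, their colour order varies. Axes as the rack's.
- yellow_grip (a point): Centre of the yellow grip block (28 mm in pot x, 16 in y, 36 high) topping the snap hook of the yellow pigment pot (absent in some starts); pinch it across x. Pot: yellow canister, 53 mm diameter, 45 high, 160 to 260 g; with hook 163 high, this point 145 above the underside. Starts upright on the table. Hook: see gate. Hung home, the eye bar's centre is on the pot's axis 32 mm below this point.
- gate_yellow (a joint): Sprung gate of the yellow pot's hook: 0 shut, to 1.3 swung in (1 to 4 N); springs shut. Hook: loop of 10 mm bar in the pot's x-z plane, 30 mm wide inside, gate on its +x side, fixed nose above. A bar entering from +x, 56 to 70 mm below the grip block's centre, swings the gate in; with it on the pot's axis, lower the hook: bar rises behind the nose to the crown, gate shuts below it.
- yellow_bar (a point): Middle of the front bar of the yellow eye on the rack: a yellow staple of 8 mm round bar lying level 190 mm above the table; front bar 54 mm long along this point's y axis, two prongs lead from its ends (+x) 50 mm back to the beam, where a yellow plate marks it. Eyes are 70 mm apart, their colour order varies. Axes as the rack's.
- green_grip (a point): Centre of the green grip block (28 mm in pot x, 16 in y, 36 high) topping the snap hook of the green pigment pot (absent in some starts); pinch it across x. Pot: green canister, 53 mm diameter, 45 high, 160 to 260 g; with hook 163 high, this point 145 above the underside. Starts upright on the table. Hook: see gate. Hung home, the eye bar's centre is on the pot's axis 32 mm below this point.
- gate_green (a joint): Sprung gate of the green pot's hook: 0 shut, to 1.3 swung in (1 to 4 N); springs shut. Hook: loop of 10 mm bar in the pot's x-z plane, 30 mm wide inside, gate on its +x side, fixed nose above. A bar entering from +x, 56 to 70 mm below the grip block's centre, swings the gate in; with it on the pot's axis, lower the hook: bar rises behind the nose to the crown, gate shuts below it.
- green_bar (a point): Middle of the front bar of the green eye on the rack: a green staple of 8 mm round bar lying level 190 mm above the table; front bar 54 mm long along this point's y axis, two prongs lead from its ends (+x) 50 mm back to the beam, where a green plate marks it. Eyes are 70 mm apart, their colour order varies. Axes as the rack's.
- blue_grip (a point): Centre of the blue grip block (28 mm in pot x, 16 in y, 36 high) topping the snap hook of the blue pigment pot (absent in some starts); pinch it across x. Pot: blue canister, 53 mm diameter, 45 high, 160 to 260 g; with hook 163 high, this point 145 above the underside. Starts upright on the table. Hook: see gate. Hung home, the eye bar's centre is on the pot's axis 32 mm below this point.
- gate_blue (a joint): Sprung gate of the blue pot's hook: 0 shut, to 1.3 swung in (1 to 4 N); springs shut. Hook: loop of 10 mm bar in the pot's x-z plane, 30 mm wide inside, gate on its +x side, fixed nose above. A bar entering from +x, 56 to 70 mm below the grip block's centre, swings the gate in; with it on the pot's axis, lower the hook: bar rises behind the nose to the crown, gate shuts below it.
- blue_bar (a point): Middle of the front bar of the blue eye on the rack: a blue staple of 8 mm round bar lying level 190 mm above the table; front bar 54 mm long along this point's y axis, two prongs lead from its ends (+x) 50 mm back to the beam, where a blue plate marks it. Eyes are 70 mm apart, their colour order varies. Axes as the rack's.
- white_grip (a point): Centre of the white grip block (28 mm in pot x, 16 in y, 36 high) topping the snap hook of the white pigment pot (absent in some starts); pinch it across x. Pot: white canister, 53 mm diameter, 45 high, 160 to 260 g; with hook 163 high, this point 145 above the underside. Starts upright on the table. Hook: see gate. Hung home, the eye bar's centre is on the pot's axis 32 mm below this point.
- gate_white (a joint): Sprung gate of the white pot's hook: 0 shut, to 1.3 swung in (1 to 4 N); springs shut. Hook: loop of 10 mm bar in the pot's x-z plane, 30 mm wide inside, gate on its +x side, fixed nose above. A bar entering from +x, 56 to 70 mm below the grip block's centre, swings the gate in; with it on the pot's axis, lower the hook: bar rises behind the nose to the crown, gate shuts below it.
- white_bar (a point): Middle of the front bar of the white eye on the rack: a white staple of 8 mm round bar lying level 190 mm above the table; front bar 54 mm long along this point's y axis, two prongs lead from its ends (+x) 50 mm back to the beam, where a white plate marks it. Eyes are 70 mm apart, their colour order varies. Axes as the rack's.
- brush_jar: Bystander: blue ceramic brush jar, 76 mm diameter, 110 mm high, with brushes up to 235 mm high; origin under its centre.
- inkstone: Bystander: dark inkstone slab, 100 x 140 x 22 mm; origin under its centre.
- red_box: Bystander: red card box standing, 60 x 130 x 150 mm high; origin under its centre.
Things that resemble listed ones, but are neither listed nor needed, are in the scene too. What is shaped like the part that bears white_grip but purple or turquoise is not meant.

How it is judged (in metres and radians):
On the way:
1. the scroll tube lies home in the scroll rest, released (horizontal distance between scroll_mid and rest_mid below 0.035 m and z of scroll_mid in the frame of rest_mid between -0.008 and 0.008 m and angle between the y axis of scroll_mid and the y axis of rest_mid, either way round below 0.1 rad and contact force between the fingers and scroll below 0.1 N), for 0.3 s.
At the end, for the whole second after the job is handed in: Scroll tube home in its rest (35 mm along, 8 mm in height, 0.1 rad); every pot present hangs within 0.35 rad of upright, on the eye of its colour: bar within 12 mm fore and aft, 9 mm in height of its place in the crown, 28 mm sideways; gate under 0.15 rad (horizontal distance between scroll_mid and rest_mid below 0.035 m and z of scroll_mid in the frame of rest_mid between -0.008 and 0.008 m and angle between the y axis of scroll_mid and the y axis of rest_mid, either way round below 0.1 rad and x of red_bar in the frame of red_grip between -0.012 and 0.012 m and y of red_bar in the frame of red_grip between -0.028 and 0.028 m and z of red_bar in the frame of red_grip between -0.0415 and -0.0235 m and value of joint each of gate_red, gate_yellow, gate_green, gate_blue, gate_white below 0.15 rad and angle between each of red_grip, yellow_grip, green_grip, blue_grip, white_grip's own z axis and vertical below 0.35 rad and x of yellow_bar in the frame of yellow_grip between -0.012 and 0.012 m and y of yellow_bar in the frame of yellow_grip between -0.028 and 0.028 m and z of yellow_bar in the frame of yellow_grip between -0.0415 and -0.0235 m and x of green_bar in the frame of green_grip between -0.012 and 0.012 m and y of green_bar in the frame of green_grip between -0.028 and 0.028 m and z of green_bar in the frame of green_grip between -0.0415 and -0.0235 m and x of blue_bar in the frame of blue_grip between -0.012 and 0.012 m and y of blue_bar in the frame of blue_grip between -0.028 and 0.028 m and z of blue_bar in the frame of blue_grip between -0.0415 and -0.0235 m and x of white_bar in the frame of white_grip between -0.012 and 0.012 m and y of white_bar in the frame of white_grip between -0.028 and 0.028 m and z of white_bar in the frame of white_grip between -0.0415 and -0.0235 m); the robot touches nothing.
It fails at once if the scroll tube falls onto the table (height (world z) of scroll_mid below 0.04 m).
It fails at once if the brush jar is moved more than 30 mm (distance of brush_jar from where it was at the start of the episode above 0.03 m).
It fails at once if the inkstone is moved more than 30 mm (distance of inkstone from where it was at the start of the episode above 0.03 m).
It fails at once if the red box is moved more than 30 mm (distance of red_box from where it was at the start of the episode above 0.03 m).
Of pot_red, pot_yellow, pot_green, pot_blue, pot_white only 3 to 5 are there at a start; the rules pass over those that are not, and their reading is None.
At some moment in a run one of pot_red, pot_yellow, pot_green, pot_blue, pot_white may be knocked a few centimetres aside while the robot is not near it.
It also fails if it takes over 210 s, if anything falls off the work surface, if the arm or the gripper's body presses on something with over 40 N, if the wrist force passes 120 N, or if a joint passes its speed limit or range.

ROBOT

A 6-joint arm with a two-finger parallel gripper is mounted at the origin on the work surface. World frame = base frame: x ahead of the robot, y to its left, z up, the work surface at z = 0. Lengths are in mm, angles in rad, forces in N, time in s.
With the tool pointing down it reaches from about 275 to 1000 mm from the base axis. Payload 8.4 kg.
Tool frame: the origin (TCP) lies on the centre line of the jaws, within the pads' length; the fingertips stand r.tip_reach ahead of it and the grasp point (between the pads) lies 11 mm behind it (r.tip_reach is the distance from the TCP to the fingertips, in mm); z points along the fingers, y is the line along which they close (so a half turn about z gives the same grasp; the last joint's range is limited). The gripper opens to 85 mm and grips with 20 to 120 N. Pads are 22 mm wide; open, the fingers measure 114 mm over their backs; the gripper's body (76 mm by 85 mm) begins 54 mm behind the grasp point. The pads swing forward as they close: fully open they stand 13 mm farther back than shut.
Start: joints at [-1.222, 0.353, 1.633, -0, 1.155, -0.002], TCP at [214.779, -586.939, 239.281] pointing down, gripper open.
Joint ranges: [-2.63, 2.63], [-0.92, 2.1], [0.06, 2.66], [-1.3, 4.44], [0, 2.69], [-3.02, 3.02]. Speed limits (rad/s): [2.22, 2.22, 2.79, 3.14, 3.14, 3.14].

INTERFACE

Orientations are given as [roll, pitch, yaw] about the fixed x, y, z axes, in that order (R = Rz(yaw) Ry(pitch) Rx(roll)).
In Python, from rig import r gives the robot as it stands.
- The arm moves only by the tool carry_out, never from a script. Its argument "targets" is a list of rows, each an object with "dp": the shift along the tool's x, y, z in mm, a list of three; "yaw": the turn about the tool's z in degrees. A call has 1 to 12 rows; each row is the pose to reach, as a shift and turn from the pose commanded when the call began, along the tool's axes at that moment; what a row does not reach only later rows make up. A row lasts 1/8 s, in which the tool goes at most 62.5 mm and 10.7 degrees, less where a joint would pass 70% of its speed; a pose out of reach is approached as far as the arm can. A call with a gripper value outside its range is refused whole. "fingers" is the opening, from -1 (shut) to 1 (fully open), so that 0 is half open, set as the call begins (left out, the last holds). The fingers move at their own pace and stop on an object; "grip_force" is the grip in N (left out, the last holds). Time passes only in rows, so rows that repeat a pose let the fingers close. It gives the time, the measured TCP pose, the force, the opening and the grip force at its end, in the units of the state.
- r.sense(): the state, without advancing time (a new reading comes with each control period).
- r.grab_frame(name): name is "side" or "top"; returns the picture (384x512x3 uint8, red, green, blue); there is no depth.
- r.get_calibration(name): a dict with "fx", "fy", "cx", "cy" (pixels), "rvec" (rotation vector, rad) and "tvec" (3), from world to camera coordinates, as OpenCV has them. Camera axes: x right, y down, z forward; pixel columns grow to the right and rows downward; lengths in mm; the calibration is good to about 2 mm. A picture is of the moment at which its call begins. get_calibration takes no time and is no camera call.
- r.sign_off(): hands the job in; it is judged then, once.
The state is a dict: "clock": time; "qpos": joint angles; "qvel": joint speeds; "joint_efforts": joint torques, N m; "eef_pos": TCP position; "tcp_rot": TCP orientation; "contact_force": force on the tool from outside, world axes, zero at the start; "wrist_torque": the same for the moment, N m; "opening": opening from 0.0 (shut) to 1.0 (fully open); "grasp_force": force on a finger pad.
Only numpy, scipy, OpenCV 4.12 (cv2) and the standard library are available. Lean on these libraries where they do the work, as an engineer would, in place of code of your own. Each camera call takes 0.05 s, during which the arm holds its last target. There are 200 camera calls.

## Working session

There is one attempt and no reset: what is moved stays moved. The work goes in short steps, Python scripts to look and compute and a tool call to move; the robot and the scene stay as the last step left them, time stands still between calls to the robot, and variables do not carry over. Pictures are saved under pics/ and viewed, at most 14 in all, crops included, and the job is handed in when it is done.

Besides the shell and the picture viewer there is one more tool, called after "Call:" in YAML: its name, and indented under it one key for each argument. carry_out: Moves the arm, as the interface text tells. Its arguments: {"type":"object","properties":{"targets":{"type":"array","items":{"type":"object","properties":{"dp":{"type":"array","items":{"type":"number"}},"yaw":{"type":"number"}}}},"fingers":{"type":"number"},"grip_force":{"type":"number"}},"required":["targets"]}

```bash
ls; mkdir -p pics; cat > h.py <<'E'
import numpy as np, cv2
from rig import r
def cal(n):
    c=r.get_calibration(n); K=np.array([[c['fx'],0,c['cx']],[0,c['fy'],c['cy']],[0,0,1.]])
    R=cv2.Rodrigues(np.array(c['rvec'],float))[0]; t=np.array(c['tvec'],float).reshape(3)
    return K,R,t
def ray(n,u,v):
    K,R,t=cal(n); d=R.T@np.linalg.solve(K,[u,v,1.]); return -R.T@t,d/np.linalg.norm(d)
def onz(n,u,v,z):
    o,d=ray(n,u,v); return o+d*(z-o[2])/d[2]
def proj(n,p):
    K,R,t=cal(n); q=K@(R@np.array(p,float)+t); return q[:2]/q[2]
def tri(a,b):
    # a,b=(name,u,v): midpoint, gap
    o1,d1=ray(*a);o2,d2=ray(*b)
    s=np.linalg.lstsq(np.c_[d1,-d2],o2-o1,rcond=None)[0]
    p,q=o1+d1*s[0],o2+d2*s[1]; return (p+q)/2,np.linalg.norm(p-q)
def save(n,f,crop=None,k=1):
    im=r.grab_frame(n); cv2.imwrite('pics/raw_'+f,im[...,::-1])
    c=im if crop is None else im[crop[0]:crop[1],crop[2]:crop[3]]
    cv2.imwrite('pics/'+f,cv2.resize(c[...,::-1],None,fx=k,fy=k,interpolation=cv2.INTER_CUBIC)); return im
E
python3 - <<'E'
from h import *
np.set_printoptions(precision=2,suppress=True)
for n in('side','top'):
    save(n,n+'1.png',None,1.55); K,R,t=cal(n); print(n,K[0],K[1],-R.T@t,R[2])
s=r.sense();print(s['eef_pos'],s['tcp_rot'],s['opening'],r.tip_reach,s['clock'])
E
```

```text
pics
side [424.98   0.   254.35] [  0.   424.98 185.4 ] [345.72 870.99 769.83] [ 0.19 -0.81 -0.55]
top [371.09   0.   253.09] [  0.   371.09 187.79] [ 404.16  -25.02 1214.9 ] [ 0.15  0.   -0.99]
[ 214.64 -586.55  238.64] [-3.14  0.    0.35] 0.9964975000644692 8.0 0.1
```

View pics/side1.png

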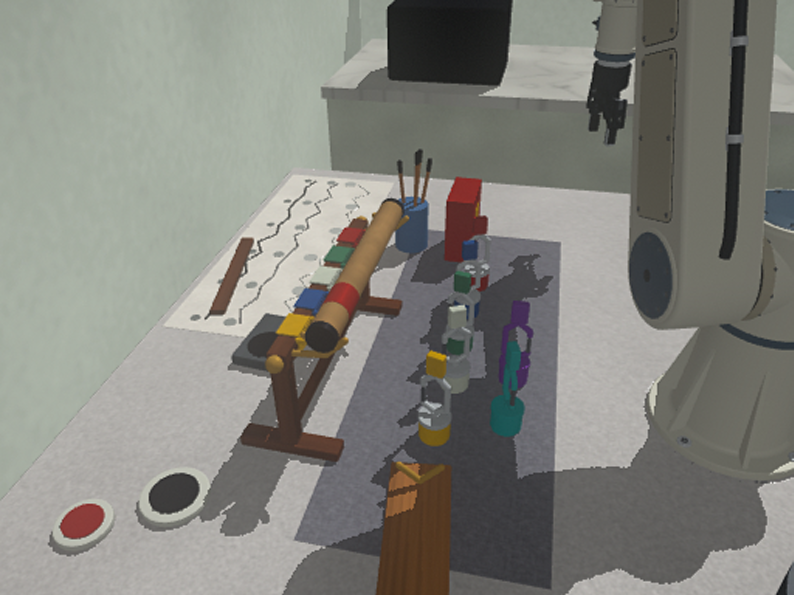

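View pics/top1.png

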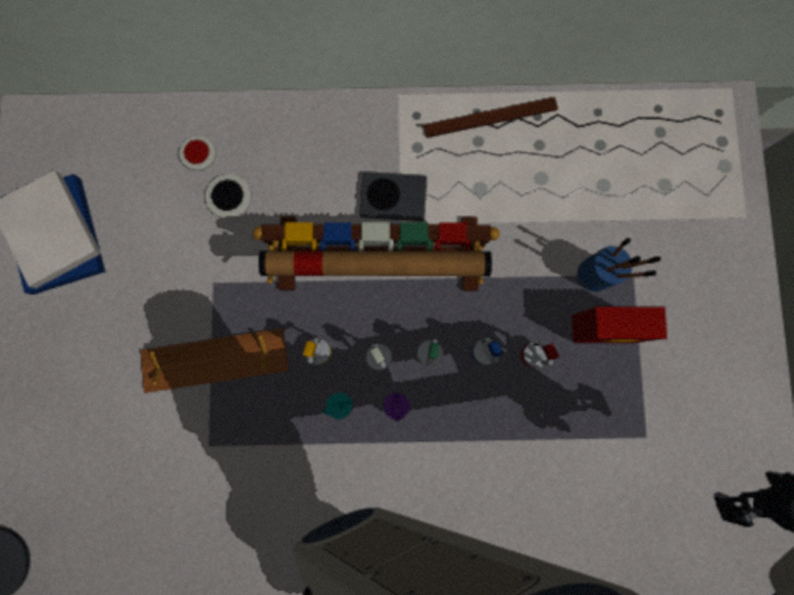

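The side view shows the tube over the rack with its near end at (322,335). All five pots stand in a row (x≈430–490, y≈240–440), and the rest is in front at (415,520). The top view shows the tube from (262,262) to (490,264). The grips run yellow (310,349), white (377,355), green (434,350), blue (495,348), red (550,352), and the rest's cradles are at (154,365) and (263,343). The eye order from left is yellow, blue, white, green, red.

```bash
python3 - <<'E'
from h import *
s=cv2.imread('pics/raw_side1.png');t=cv2.imread('pics/raw_top1.png')
def g(c):
    return np.uint8(255*(c/255.)**0.6)
a=cv2.resize(g(s[145:295,262:352]),None,fx=4,fy=4,interpolation=cv2.INTER_CUBIC)
b=cv2.resize(g(s[100:240,160:275]),None,fx=3.7,fy=3.7,interpolation=cv2.INTER_CUBIC)
c=np.zeros((600,800,3),np.uint8);c[:600,:360]=a;c[:b.shape[0],365:365+b.shape[1]]=b
cv2.imwrite('pics/a.png',c)
a=cv2.resize(g(t[208:278,185:365]),None,fx=4.4,fy=4.4,interpolation=cv2.INTER_CUBIC)
b=cv2.resize(g(t[135:190,155:330]),None,fx=4.4,fy=4.4,interpolation=cv2.INTER_CUBIC)
c=np.zeros((560,800,3),np.uint8);c[:a.shape[0],:a.shape[1]]=a;c[310:310+b.shape[0],:b.shape[1]]=b
cv2.imwrite('pics/b.png',c)
E
```

```text
(no output)
```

View pics/a.png

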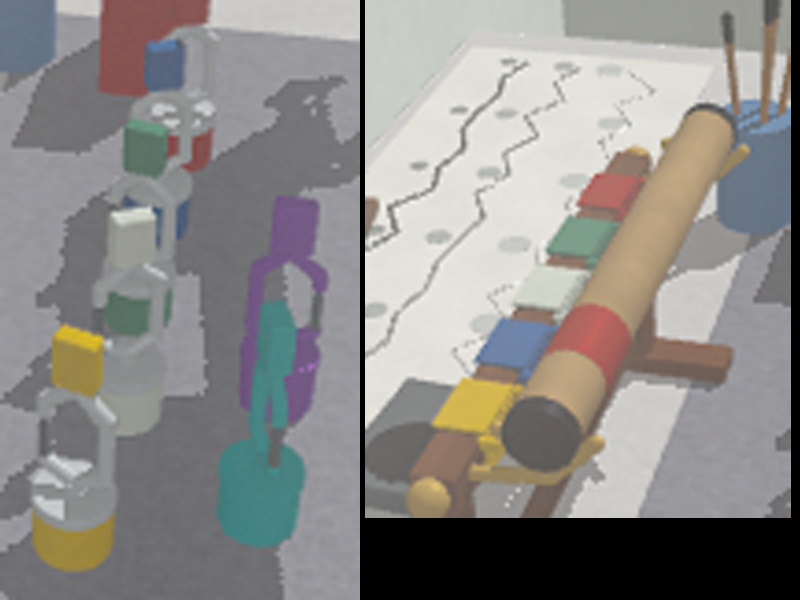

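View pics/b.png

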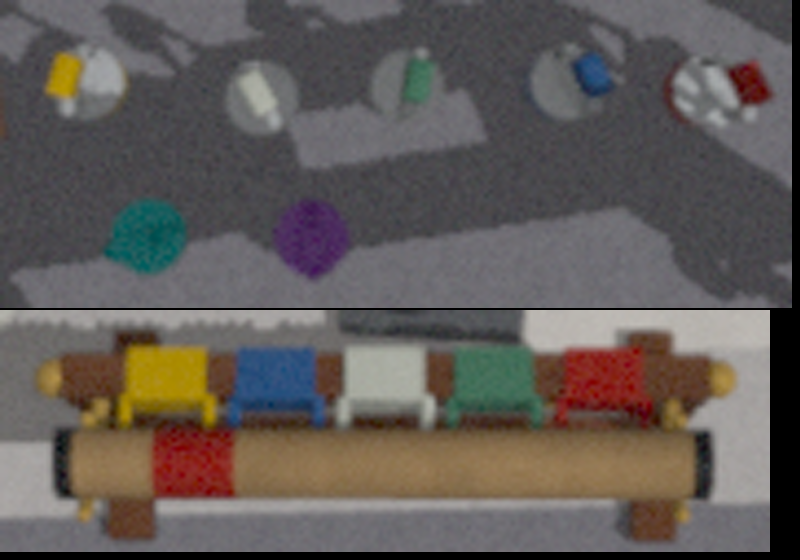

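The gate on the yellow hook is the dark bar on its rack side (crop (45,430)). The blocks of white, red and blue are turned somewhat. I'll measure them by mask.

```bash
cat >> h.py <<'E'
def mask(im,lo,hi,box):
    hsv=cv2.cvtColor(im,cv2.COLOR_RGB2HSV); m=cv2.inRange(hsv,np.array(lo),np.array(hi))
    k=np.zeros_like(m); k[box[0]:box[1],box[2]:box[3]]=1; return m*k
def blob(m,n=0):
    c=sorted(cv2.findContours(m,cv2.RETR_EXTERNAL,cv2.CHAIN_APPROX_NONE)[0],key=cv2.contourArea)[-1-n]
    M=cv2.moments(c); return np.array([M['m10'],M['m01']])/M['m00'],cv2.minAreaRect(c),cv2.contourArea(c)
E
python3 - <<'E'
from h import *
np.set_printoptions(precision=1,suppress=True)
P=lambda f:cv2.imread('pics/raw_'+f)[...,::-1].copy()
T,S=P('top1.png'),P('side1.png')
# tube
for nm,a,b in[('band',(199.1,169.8),(221.4,193.2))]:
    print(nm,tri(('top',*a),('side',*b)))
L=onz('top',167.5,169.8,225);Rr=onz('top',316.6,170.3,225);print('tube ends',L,Rr,(L+Rr)/2,np.linalg.norm(L-Rr))
print('cap side',onz('side',207.8,216.8,225), 'tube mid proj side',proj('side',(L+Rr)/2))
# rest
hsv=cv2.cvtColor(T,cv2.COLOR_RGB2HSV);print('board hsv',hsv[232,130],hsv[240,110],hsv[225,165])
m=mask(T,(5,110,40),(20,255,255),(205,260,85,190));c,q,A=blob(cv2.morphologyEx(m,cv2.MORPH_CLOSE,np.ones((7,7))))
print('board',c,q,A);bx=cv2.boxPoints(q);w=np.array([onz('top',*p,12) for p in bx]);print(w,w.mean(0))
# plates top
for nm,lo,hi in[('yellow',(20,150,60),(32,255,255)),('blue',(100,100,40),(125,255,255)),('green',(65,60,40),(90,255,255))]:
    t,_,A=blob(mask(T,lo,hi,(138,163,175,310)));s,_,B=blob(mask(S,lo,hi,(130,230,180,240)))
    g,q,C=blob(mask(T,lo,hi,(205,250,185,362)));gs,_,D=blob(mask(S,lo,hi,(140,250,262,312)))
    print(nm,'plate',t,A,s,B,tri(('top',*t),('side',*s)),'\n  grip',g,q,C,gs,D,tri(('top',*g),('side',*gs)))
E
```

```text
band (array([599.3, 120.2, 231.1]), np.float64(3.1661165415460957))
tube ends [603.9 207.3 225. ] [ 594.4 -197.5  225. ] [599.1   4.9 225. ] 404.9678942213573
cap side [603.8 202.  225. ] tube mid proj side [234.1 169.3]
board hsv [ 11 197  48] [ 12 162  52] [ 13 181  97]
board [137.6 232.1] ((137.34085083007812, 232.18714904785156), (27.85852813720703, 94.1620864868164), 81.14203643798828) 2446.0
[[467.9 509.7  12. ]
 [509.  209.1  12. ]
 [420.1 194.6  12. ]
 [379.9 492.   12. ]] [444.2 351.3  12. ]
yellow plate [192.4 150.7] 255.0 [190.3 210.7] 230.5 (array([665.5, 145.8, 190.3]), np.float64(1.9423296798861558)) 
  grip [199.4 224.8] ((199.32693481445312, 224.86538696289062), (6.471832275390625, 9.41357421875), 11.309932708740234) 45.0 [280.9 234.6] 165.0 (array([457.8, 132.2, 144. ]), np.float64(1.136800284678137))
blue plate [217.2 150.7] 254.5 [200.  192.5] 156.5 (array([664.7,  75.5, 193.2]), np.float64(4.271384307626961)) 
  grip [319.6 223.9] ((319.7000427246094, 223.90005493164062), (8.497057914733887, 5.81377649307251), 63.43495178222656) 38.0 [302.6 160.8] 85.0 (array([ 453.2, -213.7,  141.8]), np.float64(0.4396658743733299))
green plate [266.6 150.1] 228.5 [218.1 163.7] 111.5 (array([662.3, -64.3, 193.5]), np.float64(1.9195259148106358)) 
  grip [279.7 225.6] ((279.6486511230469, 225.60809326171875), (6.082762718200684, 9.535140991210938), 9.462322235107422) 44.0 [297.8 181.3] 113.5 (array([451. , -98.7, 143.1]), np.float64(0.8618034818256736))
```

```bash
cat >> h.py <<'E'
from scipy.spatial.transform import Rotation as Ro
def st():
    s=r.sense(); e=s['tcp_rot']; R=Ro.from_euler('xyz',e).as_matrix(); return np.array(s['eef_pos']),R
def plan(*pts,base=None):
    """pts (x,y,z,yaw_deg) world; prints cumulative dp,yaw from the current pose (or given base x,y,z,yaw)"""
    p,R=st()
    if base: p=np.array(base[:3]); R=Ro.from_euler('xyz',[180,0,base[3]],degrees=True).as_matrix()
    y0=np.degrees(np.arctan2(R[1,0],R[0,0]))
    for q in pts:
        print(np.round(R.T@(np.array(q[:3])-p),1), 'yaw',round(-((q[3]-y0+180)%360-180),1))
E
python3 - <<'E'
from h import *
plan((214.6,-586.6,340,20),(599,5,340,88.8),(599,5,300,88.8))
E
```

```text
[-1.000e-01 -1.000e-01 -1.014e+02] yaw 0.1
[ 564.2 -423.6 -100.8] yaw -68.7
[ 564.2 -423.5  -60.8] yaw -68.7
```

Call:
carry_out:
  targets:
    - {"dp": [0,0,-60],"yaw": 0}
    - {"dp": [0,0,-101],"yaw": 0}
    - {"dp": [564,-424,-101],"yaw": -69}
    - {"dp": [564,-424,-101],"yaw": -69}
    - {"dp": [564,-424,-101],"yaw": -69}
    - {"dp": [564,-424,-101],"yaw": -69}
    - {"dp": [564,-424,-101],"yaw": -69}
    - {"dp": [564,-424,-101],"yaw": -69}
    - {"dp": [564,-424,-101],"yaw": -69}
    - {"dp": [564,-424,-101],"yaw": -69}
    - {"dp": [564,-424,-101],"yaw": -69}
    - {"dp": [564,-424,-101],"yaw": -69}
  fingers: 1

```text
clock: 1.6
eef_pos: [555.6, -60.6, 340.1]
tcp_rot: [-3.141, 0.0, 1.555]
contact_force: [0.6, -0.9, -0.4]
opening: 1.001
grasp_force: 0.0
```

Call:
carry_out:
  targets:
    - {"dp": [66,42,0],"yaw": 0}
    - {"dp": [66,42,0],"yaw": 0}
    - {"dp": [66,42,40],"yaw": 0}
    - {"dp": [66,42,60],"yaw": 0}
    - {"dp": [66,42,60],"yaw": 0}

```text
clock: 2.22
eef_pos: [596.4, 2.1, 278.6]
tcp_rot: [-3.138, 0.0, 1.555]
contact_force: [-0.5, -0.5, 1.3]
opening: 1.002
grasp_force: 0.0
```

```bash
python3 - <<'E'
from h import *
s=r.sense();print(s['eef_pos'],s['tcp_rot'],s['clock'])
save('side','s2.png',(60,300,130,390),3)
E
```

```text
[596.43917127   2.08564264 278.5517625 ] [-3.13768326e+00  3.38260470e-04  1.55459756e+00] 2.225
```

View pics/s2.png

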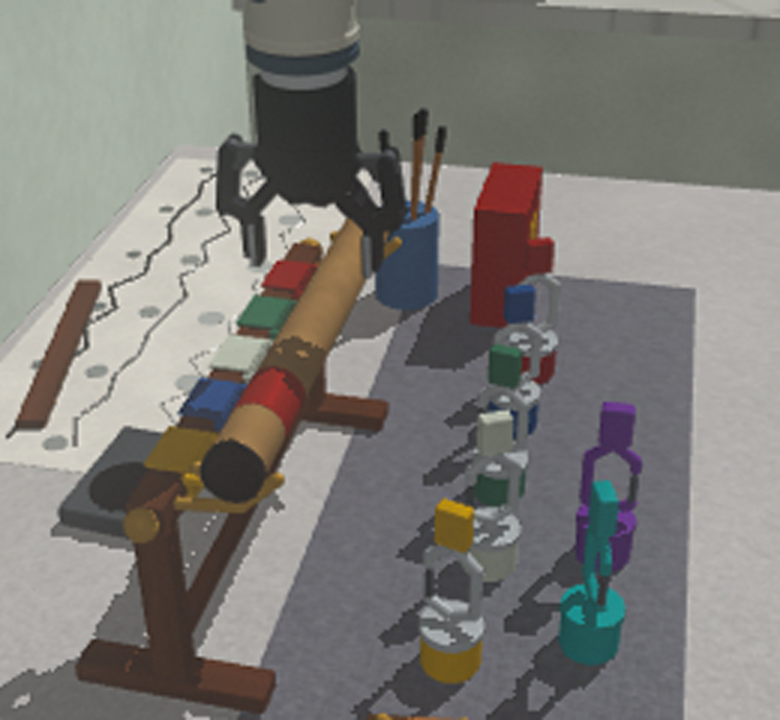

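The open gripper straddles the tube, with fingertips at (255,260) and (372,270), so I descend and close.

Call:
carry_out:
  targets:
    - {"dp": [0,0,20],"yaw": 0}
    - {"dp": [0,0,40],"yaw": 0}
    - {"dp": [0,0,55],"yaw": 0}
    - {"dp": [0,0,63],"yaw": 0}
    - {"dp": [0,0,63],"yaw": 0}
    - {"dp": [0,0,63],"yaw": 0}

```text
clock: 3.02
eef_pos: [598.4, 2.7, 218.0]
tcp_rot: [3.141, -0.0, 1.555]
contact_force: [0.1, -0.0, 0.2]
opening: 1.0
grasp_force: 0.0
```

Call:
carry_out:
  targets:
    - {"dp": [0,0,0],"yaw": 0}
    - {"dp": [0,0,0],"yaw": 0}
    - {"dp": [0,0,0],"yaw": 0}
    - {"dp": [0,0,0],"yaw": 0}
    - {"dp": [0,0,0],"yaw": 0}
    - {"dp": [0,0,0],"yaw": 0}
    - {"dp": [0,0,0],"yaw": 0}
    - {"dp": [0,0,0],"yaw": 0}
  fingers: -1
  grip_force: 50

```text
clock: 4.03
eef_pos: [600.5, 2.7, 218.8]
tcp_rot: [3.136, -0.0, 1.555]
contact_force: [5.3, 1.2, 2.5]
opening: 0.497
grasp_force: 52.5
```

Call:
carry_out:
  targets:
    - {"dp": [0,0,-15],"yaw": 0}
    - {"dp": [0,0,-40],"yaw": 0}
    - {"dp": [0,0,-75],"yaw": 0}
    - {"dp": [30,-15,-90],"yaw": 0}
    - {"dp": [70,-33,-90],"yaw": -2}
    - {"dp": [115,-54,-90],"yaw": -4}
    - {"dp": [160,-75,-90],"yaw": -5}
    - {"dp": [205,-96,-90],"yaw": -6.5}
    - {"dp": [250,-117,-90],"yaw": -8}
    - {"dp": [295,-138,-90],"yaw": -8.6}
    - {"dp": [330,-154,-90],"yaw": -8.6}
    - {"dp": [343,-160,-90],"yaw": -8.6}

```text
clock: 5.52
eef_pos: [442.1, 349.7, 307.7]
tcp_rot: [-3.141, -0.0, 1.707]
contact_force: [0.6, -0.1, -1.5]
opening: 0.497
grasp_force: 52.2
```

Call:
carry_out:
  targets:
    - {"dp": [0,0,0],"yaw": 0}
    - {"dp": [0,0,40],"yaw": 0}
    - {"dp": [0,0,80],"yaw": 0}
    - {"dp": [0,0,110],"yaw": 0}
    - {"dp": [0,0,125],"yaw": 0}
    - {"dp": [0,0,125],"yaw": 0}
    - {"dp": [0,0,125],"yaw": 0}

```text
clock: 6.4
eef_pos: [444.2, 348.5, 183.6]
tcp_rot: [3.14, -0.001, 1.705]
contact_force: [0.4, 0.3, -0.3]
opening: 0.505
grasp_force: 52.2
```

```bash
python3 - <<'E'
from h import *
s=r.sense();print(s['eef_pos'],s['tcp_rot'],s['clock'],s['grasp_force'])
a=r.grab_frame('top');b=r.grab_frame('side');cv2.imwrite('pics/raw_t3.png',a[...,::-1]);cv2.imwrite('pics/raw_s3.png',b[...,::-1])
c=np.zeros((600,800,3),np.uint8)
x=cv2.resize(np.uint8(255*(a[190:265,60:230,::-1]/255.)**.6),None,fx=4,fy=4);c[:x.shape[0],:x.shape[1]]=x
x=cv2.resize(b[204:384,200:420,::-1],None,fx=1.6,fy=1.6);c[310:310+x.shape[0],:x.shape[1]]=x
cv2.imwrite('pics/c3.png',c)
E
```

```text
[444.20751692 348.46803265 183.59011367] [ 3.13995462e+00 -9.15833155e-04  1.70477777e+00] 6.4 52.2353196144104
```

View pics/c3.png

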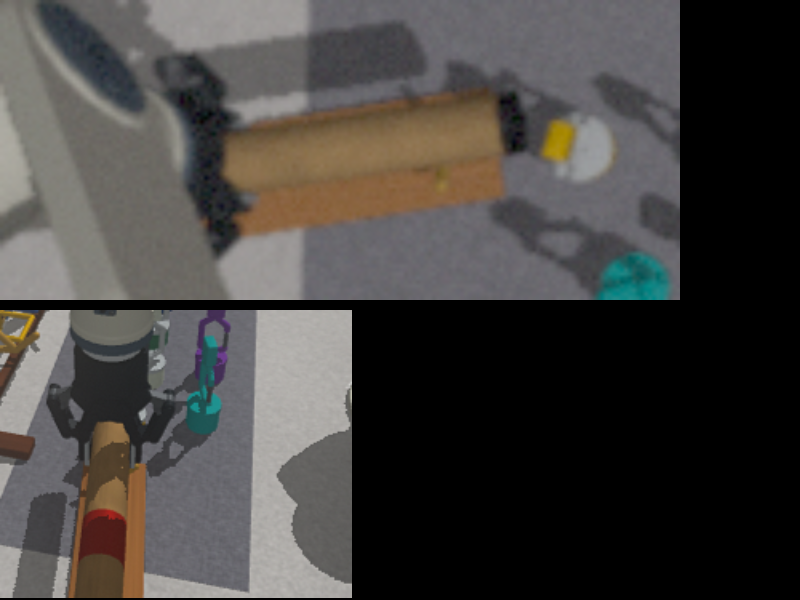

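```bash
python3 - <<'E'
from h import *
print(onz('top',191.2,220.5,190.5), proj('side',(444,351,190)))
T=cv2.imread('pics/raw_t3.png')[...,::-1].copy()
m=mask(T,(8,60,40),(25,190,255),(205,260,115,187)) 
m2=mask(T,(0,0,0),(180,255,40),(205,235,180,195));print(blob(m2))
E
```

```text
[467.19053924 148.01935916 190.5       ] [268.83565036 293.26081247]
(array([187.86163522, 218.26834382]), ((187.0, 218.0), (20.0, 14.0), 90.0), 159.0)
```

Call:
carry_out:
  targets:
    - {"dp": [15,0,20],"yaw": 0}
    - {"dp": [15,0,50],"yaw": 0}
    - {"dp": [15,0,75],"yaw": 0}
    - {"dp": [15,0,95],"yaw": 0}
    - {"dp": [15,0,110],"yaw": 0}
    - {"dp": [15,0,110],"yaw": 0}

```text
clock: 7.25
eef_pos: [440.5, 363.0, 70.9]
tcp_rot: [-3.14, 0.001, 1.705]
contact_force: [-0.2, -0.8, -2.1]
opening: 0.497
grasp_force: 52.2
```

Call:
carry_out:
  targets:
    - {"dp": [0,0,8],"yaw": 0}
    - {"dp": [0,0,15],"yaw": 0}
    - {"dp": [0,0,15],"yaw": 0}
    - {"dp": [0,0,15],"yaw": 0}

```text
clock: 7.75
eef_pos: [441.4, 363.2, 57.5]
tcp_rot: [3.141, -0.0, 1.705]
contact_force: [0.4, -0.3, -2.6]
opening: 0.498
grasp_force: 52.2
```

Call:
carry_out:
  targets:
    - {"dp": [0,0,2],"yaw": 0}
    - {"dp": [0,0,4],"yaw": 0}
    - {"dp": [0,0,5],"yaw": 0}
    - {"dp": [0,0,5],"yaw": 0}

```text
clock: 8.25
eef_pos: [442.1, 363.5, 52.7]
tcp_rot: [3.14, -0.001, 1.705]
contact_force: [3.2, -1.1, 2.5]
opening: 0.5
grasp_force: 52.8
```

Call:
carry_out:
  targets:
    - {"dp": [0,0,1],"yaw": 0}
    - {"dp": [0,0,2],"yaw": 0}
    - {"dp": [0,0,2],"yaw": 0}

```text
clock: 8.62
eef_pos: [442.9, 363.8, 51.7]
tcp_rot: [3.138, -0.001, 1.706]
contact_force: [4.0, -1.6, 11.9]
opening: 0.498
grasp_force: 53.6
```

Call:
carry_out:
  targets:
    - {"dp": [0,0,0],"yaw": 0}
    - {"dp": [0,0,0],"yaw": 0}
    - {"dp": [0,0,0],"yaw": 0}
    - {"dp": [0,0,0],"yaw": 0}
    - {"dp": [0,0,0],"yaw": 0}
    - {"dp": [0,0,0],"yaw": 0}
  fingers: 1

```text
clock: 9.38
eef_pos: [441.3, 363.1, 50.3]
tcp_rot: [-3.142, -0.0, 1.705]
contact_force: [0.3, 0.7, -0.1]
opening: 1.003
grasp_force: 0.0
```

Call:
carry_out:
  targets:
    - {"dp": [0,0,-20],"yaw": 0}
    - {"dp": [0,0,-60],"yaw": 0}
    - {"dp": [0,0,-120],"yaw": 0}
    - {"dp": [0,0,-180],"yaw": 0}
    - {"dp": [0,0,-240],"yaw": 0}
    - {"dp": [0,-50,-300],"yaw": 0}
    - {"dp": [0,-100,-300],"yaw": 0}
    - {"dp": [0,-120,-300],"yaw": 0}

```text
clock: 10.38
eef_pos: [320.4, 346.7, 351.6]
tcp_rot: [3.14, -0.002, 1.706]
contact_force: [0.9, 0.9, -0.4]
opening: 1.004
grasp_force: 0.0
```

```bash
python3 - <<'E'
from h import *
s=r.sense();print(s['eef_pos'],s['tcp_rot'],s['clock'],s['grasp_force'],s['contact_force'])
a=save('top','t4.png');b=save('side','s4.png')
g=lambda c:np.uint8(255*(c[...,::-1]/255.)**.6)
c=np.zeros((600,800,3),np.uint8)
x=cv2.resize(g(a[130:265,85:365]),None,fx=2.85,fy=2.2);c[:x.shape[0],:x.shape[1]]=x
x=cv2.resize(g(b[145:345,150:350]),None,fx=1.45,fy=1.45);c[300:590,:290]=x
x=cv2.resize(g(b[130:230,262:352]),None,fx=2.9,fy=2.9);c[300:590,295:556]=x
cv2.imwrite('pics/c4.png',c)
E
```

```text
[320.42236856 346.70046831 351.64603355] [ 3.14005481e+00 -1.65940786e-03  1.70618485e+00] 10.375 0.0 [ 0.895721    0.91984532 -0.37186711]
```

View pics/c4.png

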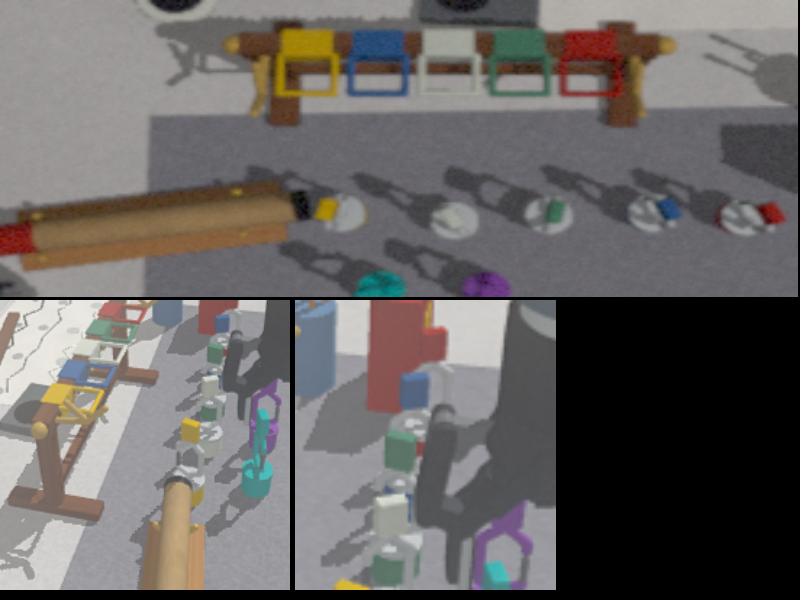

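The tube lies in the rest at crop (20–300, 200–245), clear of the yellow pot. All eyes are free, with their front bars at crop row ≈94. Next I measure the bars and grips.

```bash
cat > m.py <<'E'
from h import *
np.set_printoptions(precision=1,suppress=True)
C=dict(yellow=((20,150,50),(32,255,255)),blue=((100,100,40),(125,255,255)),green=((62,60,35),(92,255,255)),white=((20,3,95),(100,60,255)))
def red(im,box): return mask(im,(0,170,45),(6,255,255),box)|mask(im,(172,170,45),(180,255,255),box)
def cm(c,im,box): return red(im,box) if c=='red' else mask(im,*C[c],box)
def yawof(q):
    (_,_),(w,h),a=q
    b=cv2.boxPoints(q); e=[b[1]-b[0],b[2]-b[1]]; e=max(e,key=np.linalg.norm)
    d=np.array([-e[1],-e[0]]); d=d*np.sign(d[0]) if d[0] else d
    return np.degrees(np.arctan2(d[1],d[0]))
E
python3 - <<'E'
from m import *
P=lambda f:cv2.imread('pics/raw_'+f)[...,::-1].copy()
T,S,T1,S1=P('t4.png'),P('s4.png'),P('top1.png'),P('side1.png')
hs=cv2.cvtColor(T,cv2.COLOR_RGB2HSV);print('white',hs[230,244],hs[229,243],hs[147,240],'red',hs[226,356],hs[227,355])
for i,c in enumerate(['yellow','blue','green','red']):
    col={'yellow':0,'blue':1,'green':3,'red':4}[c]
    box=(158,180,int(85+(272+71*col)/2.85)-2,int(85+(342+71*col)/2.85)+3)
    m=cm(c,T,box); rows=m.sum(1)/255; b=np.where(rows>16)[0]; b=b[b>166]
    y,x=np.nonzero(m[b.min():b.max()+1]); u,v=(x.min()+x.max())/2,np.average(y+b.min())
    print(c,'bar',u,v,len(b),x.max()-x.min(),onz('top',u,v,190))
for c,box in dict(yellow=(215,236,188,208),white=(215,240,232,252),green=(215,235,270,290),blue=(215,235,310,330),red=(215,235,346,364)).items():
    m=cm(c,T,box)
    try:
        g,q,A=blob(m);print(c,g,q[1],A,'z145',onz('top',*g,148),'yaw',yawof(q))
    except Exception as e: print(c,e)
print(tri(('top',243.5,229.5),('side',294,205)))
x=cv2.resize(np.uint8(255*(T[208:245,185:365,::-1]/255.)**.6),None,fx=4.4,fy=4.4,interpolation=cv2.INTER_CUBIC)
y=cv2.resize(np.uint8(255*(S1[140:230,255:335,::-1]/255.)**.6),None,fx=4.5,fy=4.5,interpolation=cv2.INTER_CUBIC)
c=np.zeros((580,800,3),np.uint8);c[:x.shape[0],:x.shape[1]]=x;c[170:170+y.shape[0],:y.shape[1]]=y
z=cv2.resize(np.uint8(255*(S[170:235,180:230,::-1]/255.)**.6),None,fx=6,fy=6);c[170:170+z.shape[0],400:400+z.shape[1]]=z
cv2.imwrite('pics/c5.png',c)
E
```

```text
white [ 39  28 120] [ 40  25 124] [ 41  22 125] red [  2 234  87] [  0 241  75]
yellow bar 192.0 172.0 1 20 [603.2 146.6 190. ]
blue bar 217.0 172.475 2 20 [600.5  76.3 190. ]
green bar 267.0 172.475 2 20 [597.7 -64.2 190. ]
red bar 292.5 172.0 1 21 [ 597.6 -135.8  190. ]
yellow [199.4 224.7] (6.324554920196533, 9.803058624267578) 48.0 z145 [457.2 131.8 148. ] yaw -18.435003
white [244.2 228.8] (13.827984809875488, 8.70650863647461) 58.0 z145 [443.1   3.5 148. ] yaw 39.80552
green [279.4 225.7] (5.589565753936768, 9.370742797851562) 39.5 z145 [450.  -97.3 148. ] yaw -9.46223
blue [320.  224.7] (9.391485214233398, 5.366562843322754) 40.5 z145 [ 450.6 -213.7  148. ] yaw 26.565132
red [356.  226.5] (8.9442720413208, 4.919349193572998) 33.0 z145 [ 443.5 -316.3  148. ] yaw 26.565052
(array([444.,   6., 139.]), np.float64(4.945499131363276))
```

View pics/c5.png

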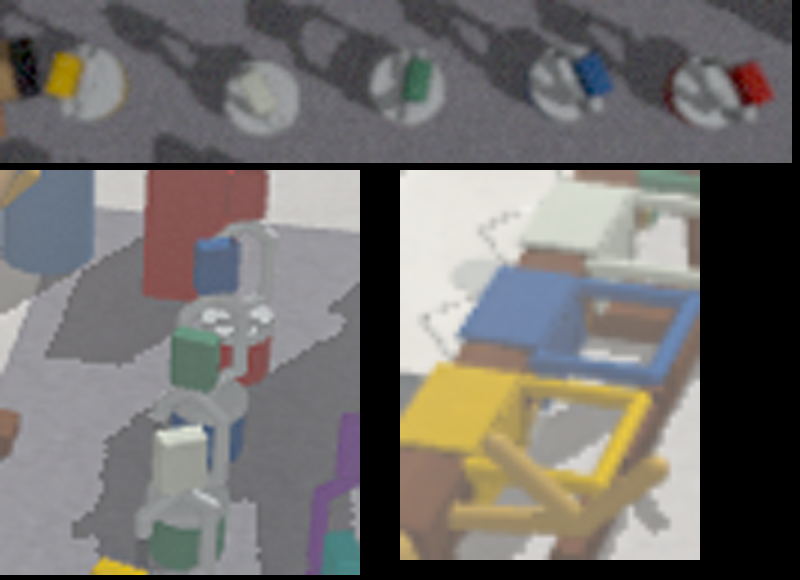

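Eyes and grips are clear. The block corners in the crop give yaws of about −13, 36, −9, 24 and 27° (yellow, white, green, blue, red). Light fixed legs are on the right, so the gates face the rack. I start with yellow.

```bash
python3 - <<'E'
from h import *
plan((457.5,132,300,77),(457.5,132,141,77))
plan((0,0,0,0),base=(0,0,0,0))
E
```

```text
[-231.3  106.1   50.3] yaw 20.8
[-231.3  106.1  209.3] yaw 20.8
[0. 0. 0.] yaw -0.0
```

Call:
carry_out:
  targets:
    - {"dp": [-231,106,50],"yaw": 20.8}
    - {"dp": [-231,106,50],"yaw": 20.8}
    - {"dp": [-231,106,50],"yaw": 20.8}
    - {"dp": [-231,106,50],"yaw": 20.8}
    - {"dp": [-231,106,50],"yaw": 20.8}
    - {"dp": [-231,106,50],"yaw": 20.8}
    - {"dp": [-231,106,50],"yaw": 20.8}

```text
clock: 11.35
eef_pos: [458.3, 133.1, 300.2]
tcp_rot: [-3.141, -0.0, 1.343]
contact_force: [-0.1, -0.4, 0.0]
opening: 1.001
grasp_force: 0.0
```

Call:
carry_out:
  targets:
    - {"dp": [0,0,50],"yaw": 0}
    - {"dp": [0,0,100],"yaw": 0}
    - {"dp": [0,0,140],"yaw": 0}
    - {"dp": [0,0,159],"yaw": 0}
    - {"dp": [0,0,159],"yaw": 0}
    - {"dp": [0,0,159],"yaw": 0}

```text
clock: 12.1
eef_pos: [458.9, 133.2, 142.3]
tcp_rot: [3.14, -0.001, 1.344]
contact_force: [0.3, 0.5, 0.8]
opening: 1.002
grasp_force: 0.0
```

Call:
carry_out:
  targets:
    - {"dp": [0,0,0],"yaw": 0}
    - {"dp": [0,0,0],"yaw": 0}
    - {"dp": [0,0,0],"yaw": 0}
    - {"dp": [0,0,0],"yaw": 0}
    - {"dp": [0,0,0],"yaw": 0}
    - {"dp": [0,0,0],"yaw": 0}
    - {"dp": [0,0,0],"yaw": 0}
    - {"dp": [0,0,0],"yaw": 0}
  fingers: -1
  grip_force: 60

```text
clock: 13.1
eef_pos: [458.6, 132.3, 141.9]
tcp_rot: [3.141, -0.0, 1.342]
contact_force: [-1.6, -0.2, 5.9]
opening: 0.319
grasp_force: 59.1
```

```bash
python3 - <<'E'
from h import *
plan((458.6,132.3,250,77),(530,146.5,250,88.9))
E
```

```text
[ 0.000e+00  1.000e-01 -1.081e+02] yaw -0.1
[  30.    66.4 -108.1] yaw -12.0
```

Call:
carry_out:
  targets:
    - {"dp": [0,0,-20],"yaw": 0}
    - {"dp": [0,0,-60],"yaw": 0}
    - {"dp": [0,0,-108],"yaw": 0}
    - {"dp": [10,22,-108],"yaw": -4}
    - {"dp": [20,44,-108],"yaw": -8}
    - {"dp": [30,66,-108],"yaw": -12}
    - {"dp": [30,66,-108],"yaw": -12}
    - {"dp": [30,66,-108],"yaw": -12}

```text
clock: 14.1
eef_pos: [528.5, 146.2, 248.8]
tcp_rot: [-3.14, 0.0, 1.55]
contact_force: [-0.2, 0.0, -2.2]
opening: 0.312
grasp_force: 59.9
```

```bash
python3 - <<'E'
from m import *
s=r.sense();print(s['eef_pos'],s['tcp_rot'],s['contact_force'])
T=r.grab_frame('top');S=save('side','s6.png',(115,265,170,330),5)
p=np.array(s['eef_pos'])+[0,0,3];print('expect',proj('side',p))
g,q,A=blob(cm('yellow',S,(100,230,225,300)));print('grip side',g,A)
o,d=ray('side',*g);print('at x of tcp',o+d*(p[1]-o[1])/d[1])
plan((602.5,146.5,250,88.9))
# yellow bar front in side: project nominal ends
for y in(119,146,173): print(y,proj('side',(602.3,y,190)))
E
```

```text
[528.5 146.2 248.8] [-3.1  0.   1.6] [-0.2  0.  -2.2]
expect [248.5 195.6]
grip side [247.1 195.8] 154.0
at x of tcp [531.6 146.2 250.9]
[ 1.7 74.  -1. ] yaw -0.0
119 [220.6 207.3]
146 [217.2 214.3]
173 [213.7 221.6]
```

View pics/s6.png

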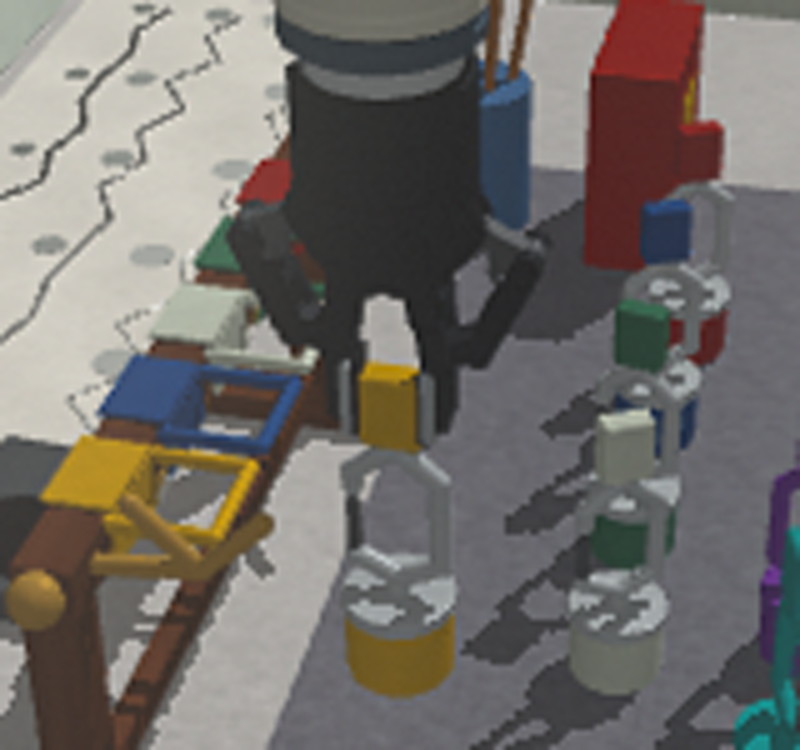

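Yellow's dark gate is at (352,525) on the rack side, and its bar at (250,465)–(210,560) matches my estimate. Next I push it in, then lower.

Call:
carry_out:
  targets:
    - {"dp": [0,20,-1],"yaw": 0}
    - {"dp": [0,38,-1],"yaw": 0}
    - {"dp": [0,50,-1],"yaw": 0}
    - {"dp": [0,58,-1],"yaw": 0}
    - {"dp": [0,66,-1],"yaw": 0}
    - {"dp": [0,74,-1],"yaw": 0}
    - {"dp": [0,74,-1],"yaw": 0}
    - {"dp": [0,74,-1],"yaw": 0}

```text
clock: 15.2
eef_pos: [603.9, 145.1, 250.2]
tcp_rot: [3.14, -0.0, 1.552]
contact_force: [0.9, 0.0, -5.9]
opening: 0.317
grasp_force: 59.6
```

Call:
carry_out:
  targets:
    - {"dp": [0,0,8],"yaw": 0}
    - {"dp": [0,0,16],"yaw": 0}
    - {"dp": [0,0,24],"yaw": 0}
    - {"dp": [0,0,29],"yaw": 0}
    - {"dp": [0,0,29],"yaw": 0}
    - {"dp": [0,0,29],"yaw": 0}

```text
clock: 15.95
eef_pos: [603.7, 145.2, 221.5]
tcp_rot: [3.141, -0.0, 1.552]
contact_force: [0.9, -0.9, -2.0]
opening: 0.318
grasp_force: 60.1
```

```bash
python3 - <<'E'
from m import *
save('side','s7.png',(115,265,170,330),5)
E
```

```text
(no output)
```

View pics/s7.png

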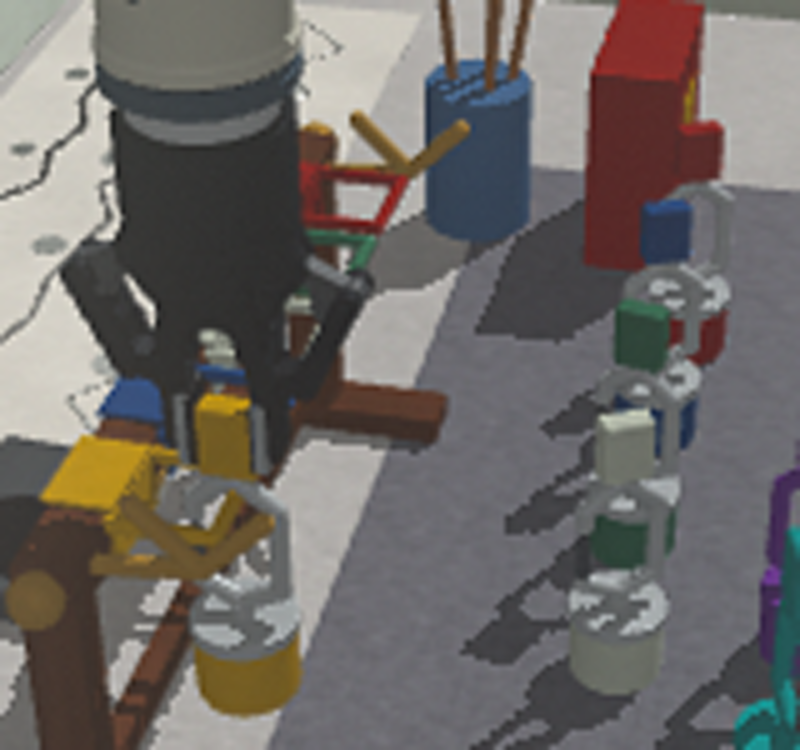

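The bar at (230,500) is inside the loop, just under the crown. I'll seat it and release.

Call:
carry_out:
  targets:
    - {"dp": [0,0,1],"yaw": 0}
    - {"dp": [0,0,2],"yaw": 0}
    - {"dp": [0,0,3],"yaw": 0}
    - {"dp": [0,0,3],"yaw": 0}

```text
clock: 16.5
eef_pos: [603.8, 145.2, 218.9]
tcp_rot: [3.141, -0.0, 1.552]
contact_force: [-0.0, -0.3, 4.6]
opening: 0.317
grasp_force: 60.9
```

Call:
carry_out:
  targets:
    - {"dp": [0,0,0],"yaw": 0}
    - {"dp": [0,0,0],"yaw": 0}
    - {"dp": [0,0,0],"yaw": 0}
    - {"dp": [0,0,0],"yaw": 0}
  fingers: 0.2

```text
clock: 17.0
eef_pos: [603.4, 145.1, 218.2]
tcp_rot: [-3.141, 0.0, 1.552]
contact_force: [-0.4, -0.4, -1.0]
opening: 0.6
grasp_force: 0.0
```

Call:
carry_out:
  targets:
    - {"dp": [0,0,-10],"yaw": 0}
    - {"dp": [0,0,-30],"yaw": 0}
    - {"dp": [0,0,-60],"yaw": 0}
    - {"dp": [0,0,-100],"yaw": 0}
    - {"dp": [0,-30,-110],"yaw": 0}
    - {"dp": [0,-85,-110],"yaw": 0}
    - {"dp": [0,-140,-110],"yaw": 0}
    - {"dp": [0,-200,-110],"yaw": 0}
    - {"dp": [0,-260,-110],"yaw": 0}
    - {"dp": [0,-260,-110],"yaw": 0}
  fingers: 0.2

```text
clock: 18.25
eef_pos: [340.3, 149.8, 329.0]
tcp_rot: [3.141, -0.001, 1.553]
contact_force: [0.8, 0.0, 0.7]
opening: 0.595
grasp_force: 0.0
```

```bash
cat > hung.py <<'E'
from m import *
import sys
# python hung.py tag : positions of grips, standing (top) and hung (two views)
T=r.grab_frame('top');S=r.grab_frame('side');t=sys.argv[1]
cv2.imwrite(f'pics/raw_T{t}.png',T[...,::-1]);cv2.imwrite(f'pics/raw_S{t}.png',S[...,::-1])
for c,box in dict(yellow=(215,236,188,208),white=(215,240,230,254),green=(212,238,268,294),blue=(212,238,306,334),red=(212,238,342,366)).items():
    try:
        g,q,A=blob(cm(c,T,box)); 
        if A>25: print('standing',c,g,q[1],A,onz('top',*g,148),'yaw',yawof(q))
    except Exception as e: pass
s=r.sense();print(s['eef_pos'],s['tcp_rot'],s['clock'])
E
python3 hung.py 8; python3 - <<'E'
from m import *
S=cv2.imread('pics/raw_S8.png')[...,::-1].copy();T=cv2.imread('pics/raw_T8.png')[...,::-1].copy()
b=(602.5,146.5,222);print(proj('side',b),proj('top',b))
g=blob(cm('yellow',S,(190,212,207,225)));h=blob(cm('yellow',T,(160,178,185,200)));print(g,h)
print(tri(('top',*h[0]),('side',*g[0])))
x=cv2.resize(S[180:270,180:270,::-1],None,fx=4.4,fy=4.4);y=cv2.resize(T[140:245,180:370,::-1],None,fx=2.1,fy=2.1)
c=np.zeros((400,800,3),np.uint8);c[:396,:396]=x;c[:y.shape[0],400:400+y.shape[1]]=y;cv2.imwrite('pics/c8.png',c)
E
```

```text
standing white [245.1 228.9] (13.43503189086914, 9.899497032165527) 75.0 [442.8   1.  148. ] yaw 44.999996
standing green [279.3 225.8] (5.4912519454956055, 9.60969066619873) 39.5 [449.6 -97.2 148. ] yaw -11.310111
standing blue [319.8 224.4] (9.838699340820312, 5.81377649307251) 44.0 [ 451.4 -213.3  148. ] yaw 26.56521
standing red [356.  226.8] (8.9442720413208, 4.919349193572998) 33.0 [ 442.8 -316.2  148. ] yaw 26.565052
[343.7 150.4 329.4] [ 3.1 -0.   1.6] 18.35
[216.2 202.9] [190.1 170.1]
(array([215.2, 202.8]), ((215.25001525878906, 202.75), (15.297059059143066, 15.49317455291748), 11.309932708740234), 177.0) (array([191. , 169.6]), ((192.0, 169.0), (10.0, 14.0), 90.0), 74.5)
(array([604.8, 144.3, 220.1]), np.float64(1.461763605800864))
```

View pics/c8.png

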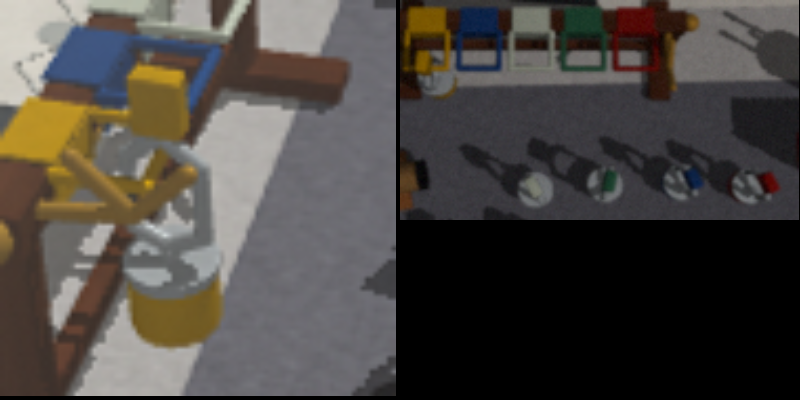

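Yellow hangs on its eye at (604.8,144,220), and the other pots have not moved. Next is white.

```bash
python3 - <<'E'
from h import *
print(onz('top',243,229.1,150))
plan((443.5,5,300,126))
plan((443.5,5,250,126),(525,5.7,250,88.9),base=(443.5,5,142,126))
E
```

```text
[442.31678476   6.8305379  150.        ]
[-143.5  102.4   29.5] yaw -37.1
[   0.    0. -108.] yaw -0.0
[ -47.3   66.3 -108. ] yaw 37.1
```

Call:
carry_out:
  targets:
    - {"dp": [-143,102,30],"yaw": -10}
    - {"dp": [-143,102,30],"yaw": -20}
    - {"dp": [-143,102,30],"yaw": -30}
    - {"dp": [-143,102,30],"yaw": -37}
    - {"dp": [-143,102,30],"yaw": -37}
    - {"dp": [-143,102,30],"yaw": -37}
  fingers: 1

```text
clock: 19.1
eef_pos: [443.0, 5.4, 298.3]
tcp_rot: [-3.141, -0.0, 2.193]
contact_force: [-0.3, 0.3, -0.0]
opening: 1.003
grasp_force: 0.0
```

Call:
carry_out:
  targets:
    - {"dp": [0,0,50],"yaw": 0}
    - {"dp": [0,0,100],"yaw": 0}
    - {"dp": [0,0,140],"yaw": 0}
    - {"dp": [0,0,159],"yaw": 0}
    - {"dp": [0,0,159],"yaw": 0}
    - {"dp": [0,0,159],"yaw": 0}

```text
clock: 19.85
eef_pos: [443.4, 5.7, 140.3]
tcp_rot: [3.14, 0.001, 2.197]
contact_force: [-0.2, -0.7, -0.0]
opening: 0.998
grasp_force: 0.0
```

Call:
carry_out:
  targets:
    - {"dp": [0,0,0],"yaw": 0}
    - {"dp": [0,0,0],"yaw": 0}
    - {"dp": [0,0,0],"yaw": 0}
    - {"dp": [0,0,0],"yaw": 0}
    - {"dp": [0,0,0],"yaw": 0}
    - {"dp": [0,0,0],"yaw": 0}
    - {"dp": [0,0,0],"yaw": 0}
    - {"dp": [0,0,0],"yaw": 0}
  fingers: -1
  grip_force: 60

```text
clock: 20.85
eef_pos: [443.4, 5.3, 139.9]
tcp_rot: [3.14, 0.001, 2.197]
contact_force: [1.4, 1.9, 6.6]
opening: 0.329
grasp_force: 59.3
```

Call:
carry_out:
  targets:
    - {"dp": [0,0,-20],"yaw": 0}
    - {"dp": [0,0,-60],"yaw": 0}
    - {"dp": [0,0,-108],"yaw": 0}
    - {"dp": [-15,22,-108],"yaw": 10}
    - {"dp": [-30,44,-108],"yaw": 20}
    - {"dp": [-47,66,-108],"yaw": 30}
    - {"dp": [-47,66,-108],"yaw": 37}
    - {"dp": [-47,66,-108],"yaw": 37}
    - {"dp": [-47,66,-108],"yaw": 37}
    - {"dp": [-47,66,-108],"yaw": 37}

```text
clock: 22.1
eef_pos: [523.4, 5.8, 247.3]
tcp_rot: [-3.141, 0.0, 1.553]
contact_force: [0.1, 0.3, -2.7]
opening: 0.328
grasp_force: 59.7
```

```bash
cat > chk.py <<'E'
from m import *
import sys
c,bx,by,dz=sys.argv[1],float(sys.argv[2]),float(sys.argv[3]),float(sys.argv[4])
s=r.sense();p=np.array(s['eef_pos'])+[0,0,dz];print('yaw',np.degrees(s['tcp_rot'][2]),p)
S=r.grab_frame('side');cv2.imwrite(f'pics/raw_chk_{c}.png',S[...,::-1]);e=proj('side',p).astype(int)
g,q,A=blob(cm(c,S,(e[1]-14,e[1]+14,e[0]-14,e[0]+14)));o,d=ray('side',*g);print('block seen',g,A,'->',o+d*(p[1]-o[1])/d[1])
# gate darkness: legs at +-20 mm of the axis, mid-gate 63 mm below the block centre
hs=cv2.cvtColor(S,cv2.COLOR_RGB2GRAY)
for sx in(18,20,22,-18,-20,-22):
    v=[int(hs[tuple(np.round(proj('side',p+[sx,0,-h])).astype(int)[::-1])]) for h in(58,63,68,73)]; print(sx,v)
plan((bx,by,253-dz,88.9))
E
python3 chk.py white 600 5.7 5
```

```text
yaw 88.98838304807745 [523.4   5.8 252.3]
block seen [262.  165.9] 180.0 -> [528.5   5.8 243.5]
18 [70, 73, 72, 73]
20 [54, 54, 54, 56]
22 [47, 47, 47, 47]
-18 [98, 98, 98, 99]
-20 [98, 98, 98, 97]
-22 [101, 103, 107, 108]
[ 1.3 76.5 -0.6] yaw 0.1
```

The dark gate is on the +x side (readings 47–70, against about 98 on the other leg), so I push in.

Call:
carry_out:
  targets:
    - {"dp": [0,20,-1],"yaw": 0}
    - {"dp": [0,38,-1],"yaw": 0}
    - {"dp": [0,50,-1],"yaw": 0}
    - {"dp": [0,58,-1],"yaw": 0}
    - {"dp": [0,66,-1],"yaw": 0}
    - {"dp": [0,76,-1],"yaw": 0}
    - {"dp": [0,76,-1],"yaw": 0}
    - {"dp": [0,76,-1],"yaw": 0}

```text
clock: 23.15
eef_pos: [600.2, 4.4, 248.3]
tcp_rot: [3.14, 0.0, 1.552]
contact_force: [0.2, -0.3, -5.4]
opening: 0.322
grasp_force: 59.6
```

Call:
carry_out:
  targets:
    - {"dp": [0,0,8],"yaw": 0}
    - {"dp": [0,0,16],"yaw": 0}
    - {"dp": [0,0,24],"yaw": 0}
    - {"dp": [0,0,29],"yaw": 0}
    - {"dp": [0,0,32],"yaw": 0}
    - {"dp": [0,0,32],"yaw": 0}

```text
clock: 23.9
eef_pos: [600.3, 4.4, 216.9]
tcp_rot: [3.14, -0.0, 1.552]
contact_force: [0.3, 0.1, 1.4]
opening: 0.32
grasp_force: 60.3
```

Call:
carry_out:
  targets:
    - {"dp": [0,0,1],"yaw": 0}
    - {"dp": [0,0,1],"yaw": 0}
    - {"dp": [0,0,1],"yaw": 0}
    - {"dp": [0,0,1],"yaw": 0}
  fingers: 0.2

```text
clock: 24.4
eef_pos: [599.7, 4.4, 215.3]
tcp_rot: [-3.142, -0.0, 1.552]
contact_force: [-0.0, -0.7, 0.6]
opening: 0.596
grasp_force: 0.0
```

Call:
carry_out:
  targets:
    - {"dp": [0,0,-10],"yaw": 0}
    - {"dp": [0,0,-30],"yaw": 0}
    - {"dp": [0,0,-60],"yaw": 0}
    - {"dp": [0,0,-100],"yaw": 0}
    - {"dp": [0,-30,-110],"yaw": 0}
    - {"dp": [0,-85,-110],"yaw": 0}
    - {"dp": [0,-140,-110],"yaw": 0}
    - {"dp": [0,-200,-110],"yaw": 0}
    - {"dp": [0,-260,-110],"yaw": 0}
    - {"dp": [0,-260,-110],"yaw": 0}
  fingers: 0.2

```text
clock: 25.65
eef_pos: [336.5, 9.4, 326.0]
tcp_rot: [3.14, -0.0, 1.552]
contact_force: [0.8, -0.2, 0.9]
opening: 0.602
grasp_force: 0.0
```

```bash
python3 hung.py 9; python3 - <<'E'
from m import *
S=cv2.imread('pics/raw_S9.png')[...,::-1].copy();T=cv2.imread('pics/raw_T9.png')[...,::-1].copy()
b=(600.2,4.4,222);e,f=proj('side',b).astype(int),proj('top',b).astype(int);print(e,f)
h=lambda m:blob(m)
for nm,im,c in(('side',S,e),('top',T,f)):
    g=blob(cm('white',im,(c[1]-9,c[1]+8,c[0]-7,c[0]+8)));print(nm,g)
plan((450,-97.2,300,80))
E
```

```text
standing green [279.4 225.6] (9.0, 5.0) 38.5 [450.3 -97.6 148. ] yaw 0.0
standing blue [320.  224.4] (9.454065322875977, 5.514871120452881) 40.5 [ 451.5 -213.7  148. ] yaw 23.198467
standing red [356.1 226.7] (8.9442720413208, 4.919349193572998) 34.0 [ 443.  -316.5  148. ] yaw 26.565052
[340.1   9.4 326.4] [ 3.1 -0.   1.6] 25.75
[233 170] [242 169]
side (array([233.2, 170.5]), ((233.0, 170.0), (14.0, 14.0), 90.0), 157.5)
top (array([243.3, 169.7]), ((243.0, 170.0), (12.0, 12.0), 90.0), 66.5)
[-104.5  111.8   26.7] yaw 8.9
```

Call:
carry_out:
  targets:
    - {"dp": [-104,112,27],"yaw": 8}
    - {"dp": [-104,112,27],"yaw": 8}
    - {"dp": [-104,112,27],"yaw": 8}
    - {"dp": [-104,112,27],"yaw": 8}
    - {"dp": [-104,112,27],"yaw": 8}
    - {"dp": [-104,112,27],"yaw": 8}
  fingers: 1

```text
clock: 26.5
eef_pos: [449.6, -96.1, 298.5]
tcp_rot: [3.141, -0.0, 1.413]
contact_force: [-0.8, 1.0, -0.6]
opening: 1.003
grasp_force: 0.0
```

Call:
carry_out:
  targets:
    - {"dp": [0,0,50],"yaw": 0}
    - {"dp": [0,0,100],"yaw": 0}
    - {"dp": [0,0,140],"yaw": 0}
    - {"dp": [0,0,158],"yaw": 0}
    - {"dp": [0,0,158],"yaw": 0}
    - {"dp": [0,0,158],"yaw": 0}

```text
clock: 27.25
eef_pos: [450.4, -96.6, 141.4]
tcp_rot: [3.14, 0.0, 1.412]
contact_force: [0.5, 0.3, -0.5]
opening: 1.003
grasp_force: 0.0
```

Call:
carry_out:
  targets:
    - {"dp": [0,0,0],"yaw": 0}
    - {"dp": [0,0,0],"yaw": 0}
    - {"dp": [0,0,0],"yaw": 0}
    - {"dp": [0,0,0],"yaw": 0}
    - {"dp": [0,0,0],"yaw": 0}
    - {"dp": [0,0,0],"yaw": 0}
    - {"dp": [0,0,0],"yaw": 0}
    - {"dp": [0,0,0],"yaw": 0}
  fingers: -1
  grip_force: 60

```text
clock: 28.25
eef_pos: [450.2, -96.8, 140.9]
tcp_rot: [3.141, -0.0, 1.412]
contact_force: [-1.3, 0.8, 5.6]
opening: 0.312
grasp_force: 59.3
```

```bash
python3 - <<'E'
from h import *
p,R=st();y=np.degrees(np.arctan2(R[1,0],R[0,0]));print(p,y);plan((*p[:2],p[2]+108,y),(524,-64.3,p[2]+108,88.9))
E
```

```text
[450.19925476 -96.84709631 140.85328289] 80.88947183341021
[ 0.00e+00  1.00e-01 -1.08e+02] yaw -0.0
[  43.8   67.8 -107.9] yaw -8.0
```

Call:
carry_out:
  targets:
    - {"dp": [0,0,-20],"yaw": 0}
    - {"dp": [0,0,-60],"yaw": 0}
    - {"dp": [0,0,-108],"yaw": 0}
    - {"dp": [15,22,-108],"yaw": -3}
    - {"dp": [30,46,-108],"yaw": -6}
    - {"dp": [44,68,-108],"yaw": -8}
    - {"dp": [44,68,-108],"yaw": -8}
    - {"dp": [44,68,-108],"yaw": -8}

```text
clock: 29.25
eef_pos: [523.0, -64.1, 247.8]
tcp_rot: [-3.14, 0.0, 1.551]
contact_force: [0.9, -0.7, -1.6]
opening: 0.319
grasp_force: 59.9
```

```bash
python3 chk.py green 598.5 -64.3 4
```

```text
yaw 88.88638023009369 [523.  -64.1 251.8]
block seen [268.6 149.8] 118.5 -> [526.  -64.1 250.7]
18 [70, 72, 73, 71]
20 [54, 54, 55, 56]
22 [48, 47, 47, 50]
-18 [98, 98, 98, 99]
-20 [100, 99, 99, 99]
-22 [94, 94, 93, 94]
[ 1.4 75.6 -1.2] yaw -0.0
```

Call:
carry_out:
  targets:
    - {"dp": [0,20,-1],"yaw": 0}
    - {"dp": [0,38,-1],"yaw": 0}
    - {"dp": [0,50,-1],"yaw": 0}
    - {"dp": [0,58,-1],"yaw": 0}
    - {"dp": [0,66,-1],"yaw": 0}
    - {"dp": [0,75,-1],"yaw": 0}
    - {"dp": [0,75,-1],"yaw": 0}
    - {"dp": [0,75,-1],"yaw": 0}

```text
clock: 30.3
eef_pos: [599.4, -65.5, 249.3]
tcp_rot: [3.14, 0.0, 1.552]
contact_force: [0.5, 0.0, -6.2]
opening: 0.318
grasp_force: 59.6
```

Call:
carry_out:
  targets:
    - {"dp": [0,0,8],"yaw": 0}
    - {"dp": [0,0,16],"yaw": 0}
    - {"dp": [0,0,24],"yaw": 0}
    - {"dp": [0,0,29],"yaw": 0}
    - {"dp": [0,0,32],"yaw": 0}
    - {"dp": [0,0,32],"yaw": 0}

```text
clock: 31.05
eef_pos: [599.2, -65.6, 217.9]
tcp_rot: [3.141, 0.0, 1.552]
contact_force: [-1.3, -0.4, 2.5]
opening: 0.319
grasp_force: 60.6
```

Call:
carry_out:
  targets:
    - {"dp": [0,0,1],"yaw": 0}
    - {"dp": [0,0,1],"yaw": 0}
    - {"dp": [0,0,1],"yaw": 0}
    - {"dp": [0,0,1],"yaw": 0}
  fingers: 0.2

```text
clock: 31.55
eef_pos: [598.9, -65.5, 216.3]
tcp_rot: [3.142, -0.0, 1.552]
contact_force: [0.7, 0.4, -1.3]
opening: 0.602
grasp_force: 0.0
```

Call:
carry_out:
  targets:
    - {"dp": [0,0,-10],"yaw": 0}
    - {"dp": [0,0,-30],"yaw": 0}
    - {"dp": [0,0,-60],"yaw": 0}
    - {"dp": [0,0,-100],"yaw": 0}
    - {"dp": [0,-30,-110],"yaw": 0}
    - {"dp": [0,-85,-110],"yaw": 0}
    - {"dp": [0,-140,-110],"yaw": 0}
    - {"dp": [0,-200,-110],"yaw": 0}
    - {"dp": [0,-260,-110],"yaw": 0}
    - {"dp": [0,-260,-110],"yaw": 0}
  fingers: 0.2

```text
clock: 32.8
eef_pos: [335.7, -60.3, 327.0]
tcp_rot: [3.14, 0.0, 1.551]
contact_force: [0.2, -0.1, 0.9]
opening: 0.6
grasp_force: 0.0
```

```bash
python3 hung.py 10; python3 - <<'E'
from m import *
S=cv2.imread('pics/raw_S10.png')[...,::-1].copy();T=cv2.imread('pics/raw_T10.png')[...,::-1].copy()
b=(599.2,-65.6,222);e,f=proj('side',b).astype(int),proj('top',b).astype(int);print(e,f)
for nm,im,c in(('side',S,e),('top',T,f)):
    g=blob(cm('green',im,(c[1]-9,c[1]+8,c[0]-7,c[0]+8)));print(nm,g)
plan((451.5,-213.7,300,115))
E
```

```text
standing blue [319.7 224.6] (9.429903030395508, 6.1017022132873535) 42.0 [ 451.  -212.9  148. ] yaw 33.690063
standing red [355.9 226.7] (8.9442720413208, 4.472135543823242) 32.5 [ 443.  -315.9  148. ] yaw 26.565052
[339.3 -60.6 327.4] [3.1 0.  1.6] 32.9
[241 156] [267 169]
side (array([242.4, 154.5]), ((242.20689392089844, 154.9827423095703), (14.36686897277832, 9.467185020446777), 48.36646270751953), 28.0)
top (array([268.5, 169.8]), ((268.3448486328125, 169.362060546875), (10.956025123596191, 8.541985511779785), 68.19859313964844), 49.5)
[-150.8  115.1   27.8] yaw -26.1
```

Call:
carry_out:
  targets:
    - {"dp": [-151,115,28],"yaw": -10}
    - {"dp": [-151,115,28],"yaw": -20}
    - {"dp": [-151,115,28],"yaw": -26}
    - {"dp": [-151,115,28],"yaw": -26}
    - {"dp": [-151,115,28],"yaw": -26}
    - {"dp": [-151,115,28],"yaw": -26}
    - {"dp": [-151,115,28],"yaw": -26}
  fingers: 1

```text
clock: 33.78
eef_pos: [450.8, -212.9, 298.8]
tcp_rot: [3.141, 0.001, 2.006]
contact_force: [0.8, -0.9, -0.4]
opening: 0.998
grasp_force: 0.0
```

Call:
carry_out:
  targets:
    - {"dp": [0,0,50],"yaw": 0}
    - {"dp": [0,0,100],"yaw": 0}
    - {"dp": [0,0,140],"yaw": 0}
    - {"dp": [0,0,158],"yaw": 0}
    - {"dp": [0,0,158],"yaw": 0}
    - {"dp": [0,0,158],"yaw": 0}

```text
clock: 34.52
eef_pos: [451.6, -213.7, 141.5]
tcp_rot: [3.14, 0.001, 2.006]
contact_force: [-0.2, 0.3, 1.2]
opening: 0.998
grasp_force: 0.0
```

Call:
carry_out:
  targets:
    - {"dp": [0,0,0],"yaw": 0}
    - {"dp": [0,0,0],"yaw": 0}
    - {"dp": [0,0,0],"yaw": 0}
    - {"dp": [0,0,0],"yaw": 0}
    - {"dp": [0,0,0],"yaw": 0}
    - {"dp": [0,0,0],"yaw": 0}
    - {"dp": [0,0,0],"yaw": 0}
    - {"dp": [0,0,0],"yaw": 0}
  fingers: -1
  grip_force: 60

```text
clock: 35.52
eef_pos: [451.4, -213.8, 140.8]
tcp_rot: [3.141, 0.001, 2.005]
contact_force: [0.8, 0.7, 6.3]
opening: 0.32
grasp_force: 59.7
```

```bash
python3 - <<'E'
from h import *
p,R=st();y=np.degrees(np.arctan2(R[1,0],R[0,0]));print(p,y);plan((*p[:2],370,y),(470,76,370,88.9),(524,76,370,88.9),(524,76,249,88.9))
E
```

```text
[ 451.4210187  -213.81434202  140.76540801] 114.89207830150295
[-1.000e-01  2.000e-01 -2.292e+02] yaw -0.0
[ 254.9  139.  -229.3] yaw 26.0
[ 232.2  188.  -229.2] yaw 26.0
[ 232.3  187.9 -108.2] yaw 26.0
```

Call:
carry_out:
  targets:
    - {"dp": [0,0,-20],"yaw": 0}
    - {"dp": [0,0,-70],"yaw": 0}
    - {"dp": [0,0,-120],"yaw": 0}
    - {"dp": [40,20,-130],"yaw": 4}
    - {"dp": [90,48,-130],"yaw": 10}
    - {"dp": [140,75,-130],"yaw": 16}
    - {"dp": [190,103,-130],"yaw": 22}
    - {"dp": [230,126,-130],"yaw": 26}
    - {"dp": [255,139,-125],"yaw": 26}
    - {"dp": [243,165,-115],"yaw": 26}
    - {"dp": [232,188,-108],"yaw": 26}
    - {"dp": [232,188,-108],"yaw": 26}

```text
clock: 37.02
eef_pos: [524.5, 75.9, 247.1]
tcp_rot: [-3.14, 0.0, 1.552]
contact_force: [-1.4, -0.2, -2.3]
opening: 0.315
grasp_force: 60.1
```

Call:
carry_out:
  targets:
    - {"dp": [0,0,0],"yaw": 0}
    - {"dp": [0,0,0],"yaw": 0}

```text
clock: 37.28
eef_pos: [523.2, 75.8, 248.4]
tcp_rot: [-3.141, 0.0, 1.551]
contact_force: [-0.7, 0.4, -2.1]
opening: 0.319
grasp_force: 60.1
```

```bash
python3 chk.py blue 601.3 76 4
```

```text
yaw 88.890491581774 [523.2  75.8 252.4]
block seen [256.5 179.2] 137.0 -> [526.5  75.8 249.4]
18 [63, 65, 63, 63]
20 [64, 56, 55, 55]
22 [57, 53, 55, 55]
-18 [98, 97, 99, 98]
-20 [98, 98, 97, 98]
-22 [98, 98, 97, 98]
[ 1.7 78.  -0.5] yaw -0.0
```

Call:
carry_out:
  targets:
    - {"dp": [0,20,-1],"yaw": 0}
    - {"dp": [0,38,-1],"yaw": 0}
    - {"dp": [0,50,-1],"yaw": 0}
    - {"dp": [0,58,-1],"yaw": 0}
    - {"dp": [0,66,-1],"yaw": 0}
    - {"dp": [0,77,-1],"yaw": 0}
    - {"dp": [0,77,-1],"yaw": 0}
    - {"dp": [0,77,-1],"yaw": 0}

```text
clock: 38.33
eef_pos: [601.2, 74.4, 249.2]
tcp_rot: [3.141, -0.0, 1.552]
contact_force: [1.0, -0.2, -6.1]
opening: 0.322
grasp_force: 59.8
```

Call:
carry_out:
  targets:
    - {"dp": [0,0,8],"yaw": 0}
    - {"dp": [0,0,16],"yaw": 0}
    - {"dp": [0,0,24],"yaw": 0}
    - {"dp": [0,0,29],"yaw": 0}
    - {"dp": [0,0,32],"yaw": 0}
    - {"dp": [0,0,32],"yaw": 0}

```text
clock: 39.08
eef_pos: [601.8, 74.5, 217.9]
tcp_rot: [3.139, -0.0, 1.552]
contact_force: [2.9, -0.2, 1.3]
opening: 0.318
grasp_force: 60.8
```

Call:
carry_out:
  targets:
    - {"dp": [0,0,1],"yaw": 0}
    - {"dp": [0,0,1],"yaw": 0}
    - {"dp": [0,0,1],"yaw": 0}
    - {"dp": [0,0,1],"yaw": 0}
  fingers: 0.2

```text
clock: 39.58
eef_pos: [600.7, 74.4, 216.3]
tcp_rot: [-3.141, -0.0, 1.552]
contact_force: [0.0, -0.5, -0.8]
opening: 0.6
grasp_force: 0.0
```

Call:
carry_out:
  targets:
    - {"dp": [0,0,-10],"yaw": 0}
    - {"dp": [0,0,-30],"yaw": 0}
    - {"dp": [0,0,-60],"yaw": 0}
    - {"dp": [0,0,-100],"yaw": 0}
    - {"dp": [0,-30,-110],"yaw": 0}
    - {"dp": [0,-85,-110],"yaw": 0}
    - {"dp": [0,-140,-110],"yaw": 0}
    - {"dp": [0,-200,-110],"yaw": 0}
    - {"dp": [0,-260,-110],"yaw": 0}
    - {"dp": [0,-260,-110],"yaw": 0}
  fingers: 0.2

```text
clock: 40.83
eef_pos: [337.6, 79.2, 327.0]
tcp_rot: [3.141, -0.0, 1.553]
contact_force: [1.3, 0.4, 0.4]
opening: 0.598
grasp_force: 0.0
```

```bash
python3 hung.py 11; python3 - <<'E'
from m import *
S=cv2.imread('pics/raw_S11.png')[...,::-1].copy();T=cv2.imread('pics/raw_T11.png')[...,::-1].copy()
b=(601.5,74.5,222);e,f=proj('side',b).astype(int),proj('top',b).astype(int);print(e,f)
for nm,im,c in(('side',S,e),('top',T,f)):
    g=blob(cm('blue',im,(c[1]-9,c[1]+8,c[0]-7,c[0]+8)));print(nm,g)
plan((443.2,-316.2,300,117))
x=cv2.resize(S[130:280,180:330,::-1],None,fx=4,fy=4);cv2.imwrite('pics/c11.png',x)
E
```

```text
standing red [355.8 226.7] (8.9442720413208, 4.919349193572998) 33.5 [ 443.  -315.8  148. ] yaw 26.565052
[341.2  79.6 327.4] [ 3.1 -0.   1.6] 40.925
[225 185] [216 169]
side (array([225.5, 182.1]), ((226.7054443359375, 183.69554138183594), (15.76058292388916, 8.513528823852539), 50.710594177246094), 31.0)
top (array([216.1, 169.9]), ((217.58621215820312, 169.9655303955078), (12.342806816101074, 11.292354583740234), 23.198589324951172), 71.5)
[-393.8  109.3   27.5] yaw -28.1
```

View pics/c11.png

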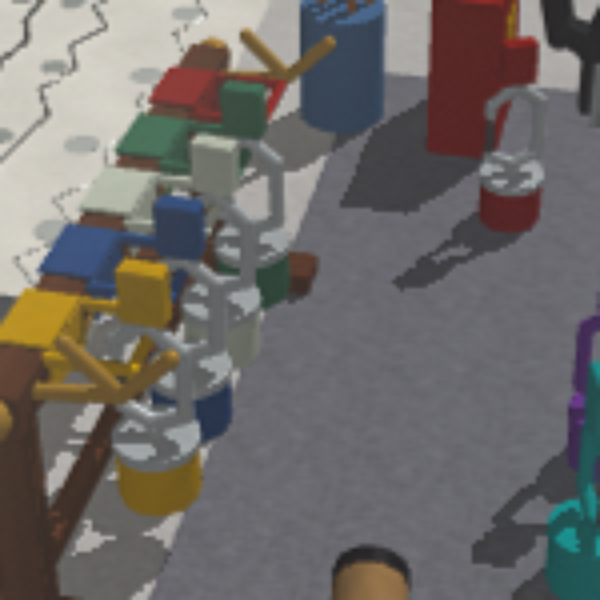

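Yellow, blue, white and green hang in line at (145,290), (180,225), (215,165) and (245,110). Only red still stands at (510,190), with its gate dark on the left. Now I go for red.

```bash
python3 - <<'E'
from h import *
print(tri(('top',355.8,226.7),('side',180+521/4,130+60/4)))
E
```

```text
(array([ 442.62814724, -317.60954244,  141.11865702]), np.float64(1.2241436519614095))
```

Call:
carry_out:
  targets:
    - {"dp": [-394,109,28],"yaw": -5}
    - {"dp": [-394,109,28],"yaw": -10}
    - {"dp": [-394,109,28],"yaw": -15}
    - {"dp": [-394,109,28],"yaw": -20}
    - {"dp": [-394,109,28],"yaw": -24}
    - {"dp": [-394,109,28],"yaw": -28}
    - {"dp": [-394,109,28],"yaw": -28}
    - {"dp": [-394,109,28],"yaw": -28}
    - {"dp": [-394,109,28],"yaw": -28}
    - {"dp": [-394,109,28],"yaw": -28}
    - {"dp": [-394,109,28],"yaw": -28}
  fingers: 1

```text
clock: 42.3
eef_pos: [442.4, -315.9, 298.6]
tcp_rot: [3.141, 0.0, 2.041]
contact_force: [0.4, -0.2, 0.4]
opening: 1.0
grasp_force: 0.0
```

Call:
carry_out:
  targets:
    - {"dp": [0,0,50],"yaw": 0}
    - {"dp": [0,0,100],"yaw": 0}
    - {"dp": [0,0,140],"yaw": 0}
    - {"dp": [0,0,158],"yaw": 0}
    - {"dp": [0,0,158],"yaw": 0}
    - {"dp": [0,0,158],"yaw": 0}

```text
clock: 43.05
eef_pos: [442.9, -316.8, 141.4]
tcp_rot: [3.141, 0.001, 2.041]
contact_force: [0.5, -0.2, -0.3]
opening: 0.999
grasp_force: 0.0
```

Call:
carry_out:
  targets:
    - {"dp": [0,0,0],"yaw": 0}
    - {"dp": [0,0,0],"yaw": 0}
    - {"dp": [0,0,0],"yaw": 0}
    - {"dp": [0,0,0],"yaw": 0}
    - {"dp": [0,0,0],"yaw": 0}
    - {"dp": [0,0,0],"yaw": 0}
    - {"dp": [0,0,0],"yaw": 0}
    - {"dp": [0,0,0],"yaw": 0}
  fingers: -1
  grip_force: 60

```text
clock: 44.05
eef_pos: [442.9, -316.8, 140.8]
tcp_rot: [3.141, 0.001, 2.04]
contact_force: [1.3, 1.2, 6.1]
opening: 0.321
grasp_force: 59.5
```

```bash
python3 - <<'E'
from h import *
p,R=st();y=np.degrees(np.arctan2(R[1,0],R[0,0]));print(p,y);plan((*p[:2],p[2]+108,y),(470,-135,p[2]+108,88.9),(523,-135,p[2]+108,88.9))
E
```

```text
[ 442.87297532 -316.82514687  140.8269939 ] 116.89076691851537
[-1.00e-01  1.00e-01 -1.08e+02] yaw -0.0
[ 149.8  106.5 -108.1] yaw 28.0
[ 125.8  153.8 -108. ] yaw 28.0
```

Call:
carry_out:
  targets:
    - {"dp": [0,0,-20],"yaw": 0}
    - {"dp": [0,0,-70],"yaw": 0}
    - {"dp": [0,0,-120],"yaw": 0}
    - {"dp": [30,20,-130],"yaw": 4}
    - {"dp": [70,50,-130],"yaw": 10}
    - {"dp": [115,80,-130],"yaw": 16}
    - {"dp": [150,106,-125],"yaw": 22}
    - {"dp": [138,130,-115],"yaw": 28}
    - {"dp": [126,154,-108],"yaw": 28}
    - {"dp": [126,154,-108],"yaw": 28}
    - {"dp": [126,154,-108],"yaw": 28}
    - {"dp": [126,154,-108],"yaw": 28}

```text
clock: 45.55
eef_pos: [521.8, -134.7, 248.3]
tcp_rot: [-3.141, -0.0, 1.551]
contact_force: [-0.0, -0.5, -2.2]
opening: 0.315
grasp_force: 59.7
```

```bash
python3 chk.py red 597.5 -134.5 4
```

```text
yaw 88.87891007472737 [ 521.8 -134.7  252.3]
block seen [271.3 131.7] 0.5 -> [ 532.3 -134.7  267. ]
18 [64, 58, 57, 57]
20 [64, 58, 57, 57]
22 [59, 56, 55, 56]
-18 [100, 101, 100, 101]
-20 [99, 99, 98, 99]
-22 [90, 88, 81, 83]
[ 1.7 75.5 -0.6] yaw -0.0
```

Call:
carry_out:
  targets:
    - {"dp": [0,20,-1],"yaw": 0}
    - {"dp": [0,38,-1],"yaw": 0}
    - {"dp": [0,50,-1],"yaw": 0}
    - {"dp": [0,58,-1],"yaw": 0}
    - {"dp": [0,66,-1],"yaw": 0}
    - {"dp": [0,75,-1],"yaw": 0}
    - {"dp": [0,75,-1],"yaw": 0}
    - {"dp": [0,75,-1],"yaw": 0}

```text
clock: 46.6
eef_pos: [598.2, -136.0, 249.3]
tcp_rot: [3.14, 0.0, 1.552]
contact_force: [1.2, 0.1, -6.4]
opening: 0.317
grasp_force: 59.7
```

Call:
carry_out:
  targets:
    - {"dp": [0,0,8],"yaw": 0}
    - {"dp": [0,0,16],"yaw": 0}
    - {"dp": [0,0,24],"yaw": 0}
    - {"dp": [0,0,29],"yaw": 0}
    - {"dp": [0,0,32],"yaw": 0}
    - {"dp": [0,0,32],"yaw": 0}

```text
clock: 47.35
eef_pos: [597.6, -136.0, 217.8]
tcp_rot: [3.141, 0.0, 1.552]
contact_force: [-1.7, -0.9, 2.0]
opening: 0.319
grasp_force: 60.7
```

Call:
carry_out:
  targets:
    - {"dp": [0,0,1],"yaw": 0}
    - {"dp": [0,0,1],"yaw": 0}
    - {"dp": [0,0,1],"yaw": 0}
    - {"dp": [0,0,1],"yaw": 0}
  fingers: 0.2

```text
clock: 47.85
eef_pos: [597.6, -136.0, 216.3]
tcp_rot: [3.142, 0.0, 1.552]
contact_force: [-0.1, 0.5, -0.5]
opening: 0.601
grasp_force: 0.0
```

Call:
carry_out:
  targets:
    - {"dp": [0,0,-10],"yaw": 0}
    - {"dp": [0,0,-30],"yaw": 0}
    - {"dp": [0,0,-60],"yaw": 0}
    - {"dp": [0,0,-100],"yaw": 0}
    - {"dp": [0,-30,-110],"yaw": 0}
    - {"dp": [0,-85,-110],"yaw": 0}
    - {"dp": [0,-140,-110],"yaw": 0}
    - {"dp": [0,-200,-110],"yaw": 0}
    - {"dp": [0,-260,-110],"yaw": 0}
    - {"dp": [0,-260,-110],"yaw": 0}
  fingers: 0.2

```text
clock: 49.1
eef_pos: [334.5, -130.6, 327.0]
tcp_rot: [3.141, 0.001, 1.55]
contact_force: [0.9, -0.5, -0.1]
opening: 0.603
grasp_force: 0.0
```

```bash
python3 - <<'E'
from m import *
S=r.grab_frame('side');T=r.grab_frame('top')
g=lambda c:np.uint8(255*(c[...,::-1]/255.)**.6)
c=np.zeros((600,800,3),np.uint8)
x=cv2.resize(S[125:275,180:300,::-1],None,fx=4,fy=4);c[:600,:480]=x
y=cv2.resize(g(T[140:260,70:310]),None,fx=1.33,fy=1.33);c[:y.shape[0],480:480+y.shape[1]]=y[:,:320]
z=cv2.resize(g(T[150:185,180:305]),None,fx=2.5,fy=2.5);c[200:200+z.shape[0],480:480+z.shape[1]]=z
z=cv2.resize(S[204:384,220:330,::-1],None,fx=1.9,fy=1.9);c[300:600,480:480+z.shape[1]]=z[:300]
cv2.imwrite('pics/c12.png',c)
E
```

```text
(no output)
```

View pics/c12.png

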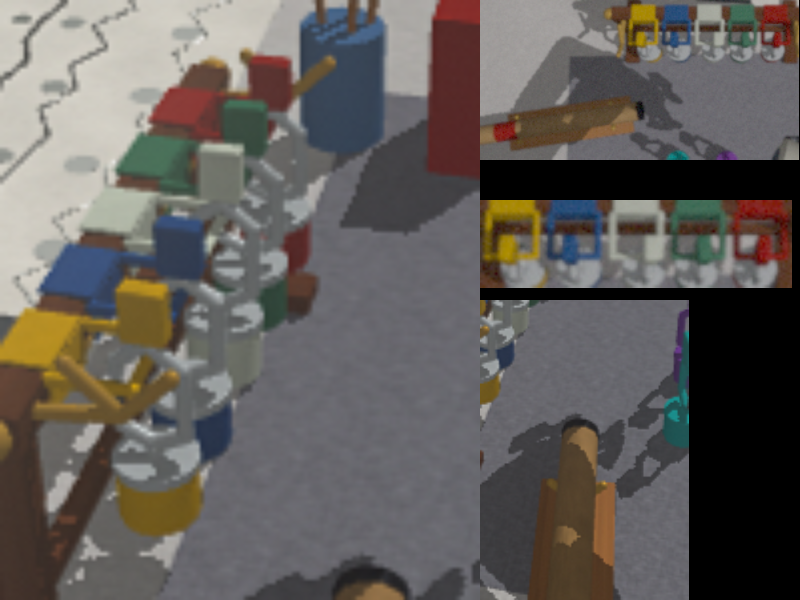

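All five pots hang upright on their own eyes, at (145,310), (180,245), (220,170), (245,125) and (270,80). The tube lies in its cradles, and the jar, box and inkstone are in place.

```bash
python3 -c "
from h import *
print(onz('top',190.5,220.5,58),'expected end',444+.134*198,351-.991*198)
print(r.sign_off())"
```

```text
[475.38484406 172.58043402  58.        ] expected end 470.532 154.782
the job is handed in; nothing more can be done
None
```

I laid the scroll tube in its rest and hung all five pots on the eyes of their own colours. The tube sits about 11–18 mm along from centre, inside the 35 mm limit. I handed the job in, but no verdict came back.

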